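# Set up the drying rack and lean the whetstones to dry

## Robot

A 7-joint arm with a two-finger parallel gripper is mounted at the origin on the work surface. World frame = base frame: x ahead of the robot, y to its left, z up, the work surface at z = 0. Lengths are in m, angles in degrees, forces in N, time in s.
With the tool pointing down it reaches from about 0.425 to 0.875 m from the base axis. Payload 4.7 kg.
Tool frame: the origin (TCP) lies midway between the tips of the shut fingers; the grasp point (between the pads) lies 19 mm behind it; z points along the fingers, y is the direction in which the jaws open and shut (so a half turn about z gives the same grasp; the last joint's range is limited). The gripper opens to 87 mm and grips with 3 to 60 N. Pads are 19 mm wide; open, the fingers measure 117 mm over their backs; the gripper's body (75 mm by 190 mm) begins 51 mm behind the grasp point.
Start: joints at [-65.77, 18.392, -4.016, 83.108, 1.295, 78.541, -3.26], TCP at [0.258, 0.596, 0.223] pointing down, gripper open.
Joint ranges: [-163.93, 163.93], [-17.29, 119.83], [-79.2, 71.16], [3.27, 140.29], [-89.18, 269.18], [5.43, 117.66], [-154.24, 154.24]. Speed limits (degrees/s): [147.25, 147.25, 180, 180, 180, 180, 180].

## Interface

Orientations are given as [roll, pitch, yaw] about the fixed x, y, z axes, in that order (R = Rz(yaw) Ry(pitch) Rx(roll)).
In Python, from cell import env gives the robot as it stands.
- The arm moves only by the tool apply_moves, never from a script. Its argument "targets" is a list of rows, each a list of 2 entries, a list of its own where there are three numbers: the shift along the world's x, y, z in mm, then the turn, a rotation vector about the world's x, y, z in rad. A call has 1 to 8 rows; each row is the pose to reach, as a shift and turn from the pose commanded when the call began; what a row does not reach only later rows make up. A row lasts 1/10 s, in which the tool goes at most 50 mm and 8.59 degrees, less where a joint would pass 70% of its speed; a pose out of reach is approached as far as the arm can. A call with a gripper value outside its range is refused whole. "hand" is the finger opening in mm, from 0 to 87, set as the call begins (left out, the last holds). The fingers move at their own pace and stop on an object; "squeeze" is the grip in N (left out, the last holds). Time passes only in rows, so rows that repeat a pose let the fingers close. It gives the time, the measured TCP pose, the force and the opening at its end, in the units of the state.
- env.get_obs(): the state, without advancing time (a new reading comes with each control period).
- env.read_camera(name): name is "scene" or "top"; returns a dict with "image" (420x560x3 uint8, red, green, blue), "camera_matrix" (3x3 intrinsics, pixels), "camera_from_world" (4x4, takes a point from world to camera coordinates). Camera axes: x right, y down, z forward; pixel columns grow to the right and rows downward; lengths in m; the calibration is good to about 2 mm. A picture is of the moment at which its call begins. There is no depth.
- env.sign_off(): hands the job in, once; it reports no verdict.
Trained networks look in a picture, given as the dict that the camera call returned (one of the last four; its "shot" number tells which), for a name from the list of things; names that differ only in an ending like _2 or _b are one class to them, and where a whole thing is asked for, a point or a joint stands for the part that bears it (a point fixed in the world has none). Each returns a list of dicts, best first, with "conf" (0 to 1); they miss things now and then, are a little off and sometimes report something else, mostly with a low value. They report only what shows in the picture. A call takes as long as a camera call. They do not tell look-alikes from the thing itself.
- env.regions_of(picture, target): "region" (420x560 bool, what is visible of it) and "rect" ([left, top, right, bottom] in pixels, round what is visible of it).
The state is a dict: "time_s": time; "qpos": joint angles; "joint_velocities": joint speeds; "effort": joint torques, N m; "tool_pos": TCP position; "tool_rot": TCP orientation; "force": force on the tool from outside, world axes, zero at the start; "wrist_torque": the same for the moment, N m; "grip_width": finger opening in m.
Only numpy, scipy, OpenCV 4.12 (cv2) and the standard library are available. Lean on these libraries where they do the work, as an engineer would, in place of code of your own. Each camera call takes 0.05 s, during which the arm holds its last target. There are 200 camera calls.

## Task

The sharpening is finished and the stones must dry: take the scrubbing brush out of the drying rack's tray and lay it with the small grey dressing stone in the blue sink caddy, push the pull-out rail through the eyelets of both rack posts until its handle is up against the post, then stand every whetstone on its short end in the tray, behind the front lip, leaning back against the rail and not touching another stone. Leave everything else where it is.

Things in the scene. Friction and masses are not known exactly. Their poses are not given: they have to be found in the camera images.
- rack: drying rack, brushed metal, fixed: drip tray with two posts and a front lip, open towards the robot. Origin: underside, midway between the posts; x from the lip to the back, y left along the rail, z up. Tray floor 6 mm above the worktop, free from x = -59 to 47, y = -128 to 128 mm; side and back rims 12 mm above the worktop.
- rack_lip (a point): middle of the front lip, at the foot of its inner face, on the tray floor (rack x = -59, z = 6 mm). The lip is 6 mm thick and rises 15 mm above the tray floor. A stone whose lower edge stands 60 mm in front of the rail's axis leans about 56 degrees from level.
- eye_right (a point): centre of the round eyelet (20 mm bore, axis along rack y, at rack x = 24, y = -120, z = 84 mm) in the right-hand post. The post is an upright plate 8 mm thick along y, 32 mm wide, its top 114 mm above the worktop; the bore is a little flared on its right-hand (-y) side.
- eye_left (a point): centre of the same eyelet in the left-hand post (rack x = 24, y = +120, z = 84 mm); the bore is also flared on its right-hand (-y) side
- rail: copper-coloured round bar, 12 mm thick, 0.15 kg, black flat handle (56 long, 26 wide, 12 thick) at one end; starts flat on the worktop. Body x runs along its axis from handle to tip. Origin on the axis: the handle spans x = -180 to -124 mm, the tip is at +138 mm. Home, the handle's end meets the post, the origin is midway between the posts, the tip 14 mm out. Either side will do.
- rail_tip (a point): the rounded tip of the rail, on its axis
- stone_coarse: coarse, dark grey-green whetstone, a slab 150 x 50 x 20 mm, 0.33 kg. Origin: its middle; x along the 150 mm, y along the 50 mm, z up through the 20 mm. Turned end for end or over it is the same. It may be absent.
- stone_medium: medium, brick-red whetstone, a slab 150 x 50 x 20 mm, 0.33 kg. Origin: its middle; x along the 150 mm, y along the 50 mm, z up through the 20 mm. Turned end for end or over it is the same. It may be absent.
- stone_fine: fine, cream whetstone, a slab 150 x 50 x 20 mm, 0.33 kg. Origin: its middle; x along the 150 mm, y along the 50 mm, z up through the 20 mm. Turned end for end or over it is the same. It may be absent.
- brush: wooden scrubbing brush, 178 mm long, 0.09 kg, lying bristles down in the rack's tray. Origin on its underside, its centre of mass 10 mm towards the head; x along it from handle to head. The handle is a bar 18 x 18 mm from x = -90 to +22 mm; the head is 42 mm wide, 22 mm tall, from x = 22 to 82 mm.
- dresser: dressing stone, a small mid-grey block 70 x 28 x 25 mm, 0.1 kg, lying on the worktop. Origin: centre of its underside; x along the 70 mm, z up.
- caddy: blue open sink caddy, fixed, 136 x 220 mm outside, 45 mm tall, walls and floor 4 mm thick. Origin: centre of its underside; y along the 220 mm.
- soap: washing-up liquid bottle, green, 60 mm wide, 170 mm tall; a bystander. Origin: centre of its underside
- mug: blue mug, 76 mm wide, 90 mm tall; a bystander. Origin: centre of its underside
- bowl: white bowl, 110 mm wide, 50 mm tall; a bystander. Origin: centre of its underside
- jar: amber glass jar, 68 mm wide, 90 mm tall; a bystander. Origin: centre of its underside
- knife: chef's knife lying flat, 300 mm long, black handle; a bystander. Origin: underside, near the middle of its length
- tin: red tin, 72 mm wide, 75 mm tall; a bystander. Origin: centre of its underside
Things that resemble listed ones, but are neither listed nor needed, are in the scene too. What is meant by the stone_coarse is not turquoise, and is the larger of those in its own colour.

How it is judged (in metres and radians):
On the way:
1. the rail is through both eyelets, its handle up against the post (angle between the x axis of rail and the y axis of rack, either way round below 0.08 rad and x of rail in the frame of rack between 0.012 and 0.036 m and y of rail in the frame of rack between -0.012 and 0.012 m and z of rail in the frame of rack between 0.072 and 0.096 m), for 0.2 s.
At the end, for the whole second after the job is handed in: Rail in both eyelets, handle within 12 mm of the post; every stone present at rest on a short end in the tray behind the lip, 10 to 45 degrees from upright, touching the rail, between the posts, touching no other stone; brush and dressing stone at rest in the caddy (all of step 1 and contact force between each of stone_coarse, stone_medium, stone_fine and rail above 0.1 N and x of stone_coarse in the frame of rack between -0.02 and 0.018 m and y of stone_coarse in the frame of rack between -0.126 and 0.126 m and z of stone_coarse in the frame of rack between 0.05 and 0.09 m and (angle between stone_coarse's own x axis and vertical between 0.17 and 0.8 rad or angle between stone_coarse's own x axis and vertical between 2.34 and 2.97 rad) and linear speed of each of stone_coarse, stone_medium, stone_fine, brush, dresser below 0.02 m/s and x of stone_medium in the frame of rack between -0.02 and 0.018 m and y of stone_medium in the frame of rack between -0.126 and 0.126 m and z of stone_medium in the frame of rack between 0.05 and 0.09 m and (angle between stone_medium's own x axis and vertical between 0.17 and 0.8 rad or angle between stone_medium's own x axis and vertical between 2.34 and 2.97 rad) and x of stone_fine in the frame of rack between -0.02 and 0.018 m and y of stone_fine in the frame of rack between -0.126 and 0.126 m and z of stone_fine in the frame of rack between 0.05 and 0.09 m and (angle between stone_fine's own x axis and vertical between 0.17 and 0.8 rad or angle between stone_fine's own x axis and vertical between 2.34 and 2.97 rad) and contact force between stone_coarse and stone_fine below 0.05 N and contact force between stone_medium and stone_coarse below 0.05 N and contact force between stone_fine and stone_medium below 0.05 N and x of brush in the frame of caddy between -0.064 and 0.064 m and y of brush in the frame of caddy between -0.106 and 0.106 m and height (world z) of each of brush, dresser below 0.035 m and x of dresser in the frame of caddy between -0.064 and 0.064 m and y of dresser in the frame of caddy between -0.106 and 0.106 m).
It fails at once if a bystander (soap, mug, bowl, jar, knife, tin) is moved more than 40 mm or tipped (distance of any of soap, mug, bowl, jar, knife, tin from where it was at the start of the episode above 0.04 m or angle between any of soap, mug, bowl, jar, knife, tin's own z axis and vertical above 0.6 rad).
Of stone_coarse, stone_medium, stone_fine only 2 to 3 are there at a start; the rules pass over those that are not, and their reading is None.
At some moment in a run one of stone_coarse, stone_medium, stone_fine may be knocked a few centimetres aside while the robot is not near it.
Once in a run the grip may slacken for a moment while it holds something.
It also fails if it takes over 210 s, if anything falls off the work surface, if the arm or the gripper's body presses on something with over 40 N, if the wrist force passes 120 N, or if a joint passes its speed limit or range.

## Working session

There is one attempt and no reset: what is moved stays moved. The work goes in short steps, Python scripts to look and compute and a tool call to move; the robot and the scene stay as the last step left them, time stands still between calls to the robot, and variables do not carry over. Pictures are saved under pics/ and viewed, about 12 in all and at most 16, crops included, and the job is handed in when it is done.

Besides the shell and the picture viewer there is one more tool, called after "Call:" in YAML: its name, and indented under it one key for each argument. apply_moves: Moves the arm, as the interface text tells. Its arguments: {"type":"object","properties":{"targets":{"type":"array","items":{"type":"array"}},"hand":{"type":"number"},"squeeze":{"type":"number"}},"required":["targets"]}

```bash
ls; mkdir -p pics; cat > h.py <<'E'
from cell import env
import numpy as np, cv2
def snap(n,save=None):
    p=env.read_camera(n)
    if save: cv2.imwrite(f'pics/{save}.png',p['image'][:,:,::-1])
    return p
def ray(p,uv):
    K=np.array(p['camera_matrix']);T=np.array(p['camera_from_world']);R=T[:3,:3]
    c=-R.T@T[:3,3]; d=R.T@np.linalg.inv(K)@np.array([uv[0],uv[1],1.]); return c,d
def atz(p,uv,z):
    c,d=ray(p,uv); return c+d*(z-c[2])/d[2]
def proj(p,X):
    K=np.array(p['camera_matrix']);T=np.array(p['camera_from_world'])
    X=np.atleast_2d(X); q=(T[:3,:3]@X.T).T+T[:3,3]; q=(K@q.T).T; return q[:,:2]/q[:,2:]
E
python3 - <<'E'
from h import *
for n in ('scene','top'):
    p=snap(n,n+'0')
    print(n,np.round(ray(p,(280,210)),3), atz(p,(0,0),0),atz(p,(560,420),0))
    for t in 'rack rail stone_coarse stone_medium stone_fine brush dresser caddy soap mug bowl jar knife tin'.split():
        for r in env.regions_of(p,t)[:3]:
            m=r['region'].astype(np.uint8)
            if m.sum()<5: continue
            (c,s,a)=cv2.minAreaRect(np.argwhere(m)[:,::-1].astype(np.float32))
            print(t,round(r['conf'],2),r['rect'],'px',np.round(c,1),np.round(s,1),round(a,1),np.round(atz(p,c,0.01),3) )
print(env.get_obs())
E
```

```text
pics
scene [[ 0.925  0.725  1.115]
 [-0.319 -0.55  -0.772]] [ 0.95920575 -2.05887617  0.        ] [0.24588198 0.81354569 0.        ]
rack 0.92 [257.0, 210.9, 341.5, 301.2] px [295.  252.8] [101.8  41.3] 51.9 [0.517 0.102 0.01 ]
rail 0.78 [223.6, 149.9, 279.7, 203.0] px [250.3 176.3] [72.8  5.7] 45.0 [ 0.477 -0.241  0.01 ]
stone_coarse 0.84 [416.1, 259.8, 473.7, 285.3] px [444.5 272.2] [18.5 56.7] 87.6 [0.193 0.384 0.01 ]
stone_coarse 0.78 [365.8, 245.3, 392.2, 278.0] px [378.9 261.2] [13.4 34.4] 26.6 [0.327 0.256 0.01 ]
stone_coarse 0.68 [328.7, 298.6, 383.1, 340.1] px [355.4 318.7] [21.  55.9] 60.9 [0.495 0.364 0.01 ]
stone_medium 0.45 [258.9, 210.1, 342.3, 302.3] px [294.1 254.3] [103.   41.4] 49.9 [0.522 0.105 0.01 ]
stone_fine 0.64 [196.1, 187.6, 246.1, 212.6] px [221.5 201.8] [16.2 48.5] 83.8 [ 0.611 -0.192  0.01 ]
brush 0.74 [329.0, 299.1, 385.3, 340.6] px [355.6 319.2] [22.4 58.1] 63.4 [0.495 0.365 0.01 ]
brush 0.62 [280.1, 235.0, 324.2, 277.3] px [300.9 255.3] [52.6 15.6] 49.4 [0.507 0.118 0.01 ]
brush 0.17 [336.2, 353.5, 383.3, 400.6] px [360.  377.5] [47.4 43.1] 45.0 [0.58 
[... 2718 characters left out ...]
208  0.01 ]
{'time_s': 1.5, 'qpos': array([-65.76988882,  18.39059068,  -4.01538483,  83.106681  ,
         1.29521281,  78.54289887,  -3.26070459]), 'joint_velocities': array([-0.02669598, -0.0250203 , -0.02814971,  0.01410569,  0.04939473,
       -0.01005996,  0.05980722]), 'effort': array([-3.46422257e-04, -4.91091156e+01, -4.03052839e-01, -3.12770033e+01,
       -6.36763265e-02,  3.35460179e-02,  1.71514472e-05]), 'tool_pos': array([0.2584198 , 0.5964393 , 0.22260919]), 'tool_rot': array([1.79995027e+02, 3.25078882e-03, 1.56577325e+02]), 'force': array([-0.35803109, -0.35061715,  0.2951311 ]), 'wrist_torque': array([0.02823203, 0.01346091, 0.00992109]), 'grip_width': 0.08711999279278768}
```

```bash
python3 - <<'E'
import cv2
a=cv2.imread('pics/scene0.png');b=cv2.imread('pics/top0.png')
cv2.imwrite('pics/scene0c.png',cv2.resize(a[90:410,140:490],(800,731))[:,:][:600] if 0 else cv2.resize(a[95:355,140:487],(800,600),interpolation=cv2.INTER_CUBIC))
cv2.imwrite('pics/top0c.png',cv2.resize(b[110:335,120:420],(800,600),interpolation=cv2.INTER_CUBIC))
E
```

```text
(no output)
```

View pics/scene0c.png

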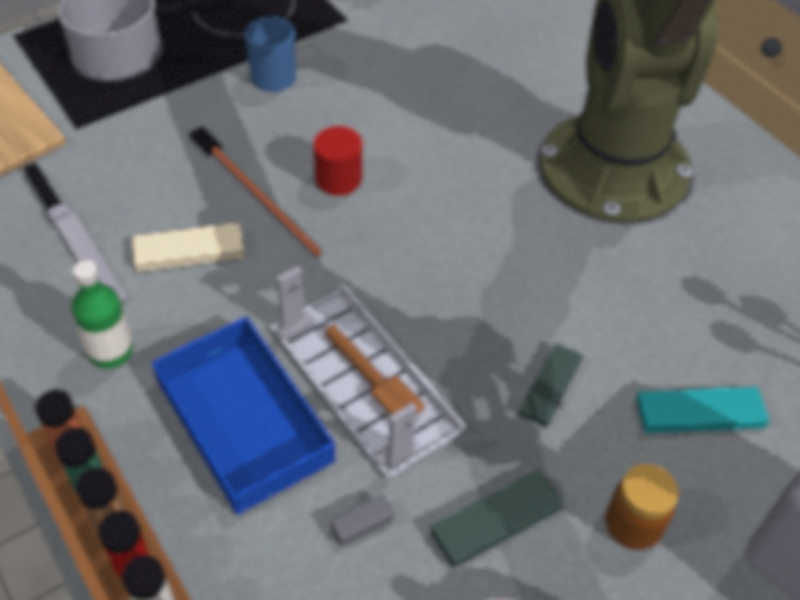

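View pics/top0c.png

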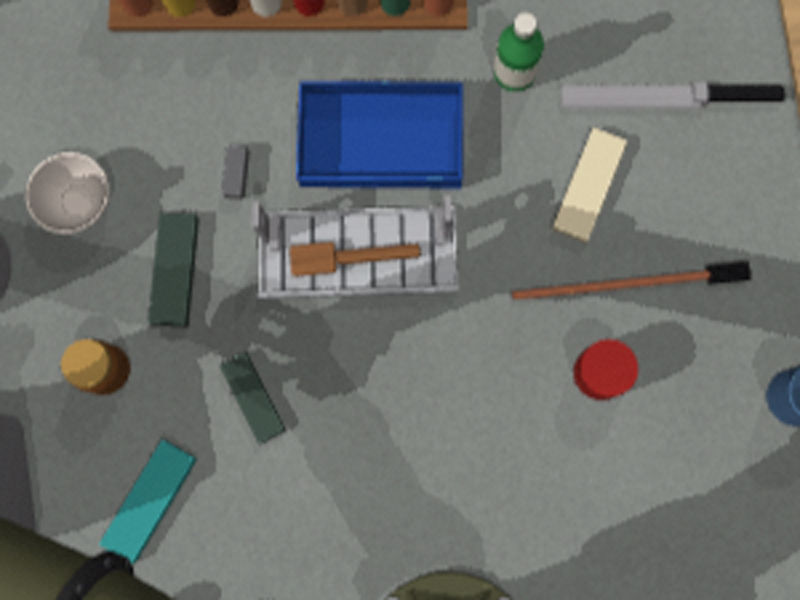

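```bash
cat > fit.py <<'E'
from h import *
from scipy.optimize import minimize
S=4
def box(x0,x1,y0,y1,z0,z1): return np.array([[x,y,z] for x in(x0,x1) for y in(y0,y1) for z in(z0,z1)])/1000.
def posts(): return [box(8,40,s*124-0,s*116,0,114) for s in(1,-1)]
SH={'stone':[box(-75,75,-25,25,0,20)],'dresser':[box(-35,35,-14,14,0,25)],'caddy':[box(-68,68,-110,110,0,45)],
'rack':[box(-65,51,-132,132,0,12),box(-65,-59,-132,132,0,21)]+posts(),
'rail':[box(-180,-124,-13,13,0,12),box(-124,138,-6,6,0,12)],
'brush':[box(-90,22,-9,9,6,24),box(22,82,-21,21,6,28)]}
def pose(q,P):
    c,s=np.cos(q[2]),np.sin(q[2]); return P@np.array([[c,-s,0],[s,c,0],[0,0,1]]).T+[q[0],q[1],q[3] if len(q)>3 else 0]
def sil(p,q,parts):
    m=np.zeros((420*S,560*S),np.uint8)
    for P in parts:
        h=cv2.convexHull((proj(p,pose(q,P))*S+S/2).astype(np.float32)); cv2.fillConvexPoly(m,np.round(h*16).astype(np.int32),1,shift=4)
    return cv2.resize(m.astype(np.float32),(560,420),interpolation=cv2.INTER_AREA)
def fit(pm,name,q0,parts=None):
    parts=parts or SH[name]
    def f(q):
        L=0
        for p,m in pm:
            s=sil(p,q,parts); L+=1-np.minimum(s,m).sum()/np.maximum(s,m).sum()
        return L/len(pm)
    sx=np.array([[0]*3,[.012,0,0],[0,.012,0],[0,0,.12]])+np.array(q0)
    for k in range(2):
        r=minimize(f,sx,method='Nelder-Mead',options=dict(initial_simplex=sx,xatol=1e-4,fatol=1e-4,maxiter=120)); 
        sx=np.array([[0]*3,[-.004,0,0],[0,-.004,0],[0,0,-.05]])+r.x
    return r.x,1-r.fun
def best(p,name,uv,minconf=.15):
    o=None
    for r in env.regions_of(p,name):
        m=r['region'].astype(np.float32)
        if m.sum()<5:continue
        c=np.argwhere(m>0).mean(0)[::-1]; d=np.hypot(*(c-uv))
        if r['conf']>minconf and d<25 and (o is None or d<o[0]): o=(d,m)
    return None if o is None else o[1]
def locate(ps,name,net,q0,parts=None):
    parts=parts or SH[name]; pm=[]
    for p in ps:
        uv=proj(p,pose(q0,np.vstack(parts)).mean(0))[0]; m=best(p,net,uv)
        if m is not None:
            if name in('rack',): m=cv2.morphologyEx(m,cv2.MORPH_CLOSE,np.ones((15,15)))
            pm.append((p,m))
    out=[fit(pm,name,q0,parts)]+([fit([x],name,q0,parts) for x in pm] if len(pm)>1 else [])
    for o in out: print(name,net,len(pm),np.round(o[0][:2]*1000,1),round(np.degrees(o[0][2]),1),'iou',round(o[1],3))
    return out[0][0]
E
python3 - <<'E'
from fit import *
import json
ps=[snap('scene'),snap('top')]
R={}
for n,t,q in [('rack','rack',(.52,.115,0)),('stone','stone_coarse',(.496,.363,.0)),('stone','stone_fine',(.612,-.195,-.4)),('dresser','dresser',(.632,.285,-.1)),('caddy','caddy',(.675,.09,0)),('rail','rail',(.482,-.22,1.66)),('brush','brush',(.515,.11,1.6))]:
    try:R[t]=locate(ps,n,t,q).tolist()
    except Exception as e: print(t,e)
json.dump(R,open('poses.json','w'))
for p,n in zip(ps,('scene','top')):
    k=4; im=cv2.resize(p['image'][:,:,::-1],None,fx=k,fy=k,interpolation=cv2.INTER_CUBIC)
    for t,q in R.items():
        for P in SH['stone' if 'stone' in t else t]:
            h=cv2.convexHull((proj(p,pose(q,P))*k+k/2).astype(np.float32)); cv2.polylines(im,[h.astype(int)],True,(0,255,255),1)
    r=(slice(590,1190),slice(800,1600)) if n=='scene' else (slice(500,1000),slice(660,1460))
    cv2.imwrite(f'pics/ov_{n}.png',im[r])
E
```

```text
rack 'x0' must only have one dimension.
stone_coarse 'x0' must only have one dimension.
stone_fine 'x0' must only have one dimension.
dresser 'x0' must only have one dimension.
caddy 'x0' must only have one dimension.
rail 'x0' must only have one dimension.
brush 'x0' must only have one dimension.
```

```bash
sed -i "s/minimize(f,sx,/minimize(f,sx[0],/" fit.py
cat > run1.py <<'E'
from fit import *
import json
ps=[snap('scene'),snap('top')]
R={}
for n,t,q in [('rack','rack',(.52,.115,0)),('stone','stone_coarse',(.496,.363,.0)),('stone','stone_fine',(.612,-.195,-.4)),('dresser','dresser',(.632,.285,-.1)),('caddy','caddy',(.675,.09,0)),('rail','rail',(.482,-.22,1.66)),('brush','brush',(.515,.11,1.6))]:
    try:R[t]=locate(ps,n,t,q).tolist()
    except Exception as e: print(t,e)
json.dump(R,open('poses.json','w'))
for p,n in zip(ps,('scene','top')):
    k=4; im=cv2.resize(p['image'][:,:,::-1],None,fx=k,fy=k,interpolation=cv2.INTER_CUBIC)
    for t,q in R.items():
        for P in SH['stone' if 'stone' in t else t]:
            h=cv2.convexHull((proj(p,pose(q,P))*k+k/2).astype(np.float32)); cv2.polylines(im,[h.astype(int)],True,(0,255,255),1)
    r=(slice(590,1190),slice(800,1600)) if n=='scene' else (slice(500,1000),slice(660,1460))
    cv2.imwrite(f'pics/ov_{n}.png',im[r])
E
python3 run1.py
```

```text
rack rack 2 [526.6 117.8] 1.9 iou 0.957
rack rack 2 [525.2 118.6] 2.1 iou 0.951
rack rack 2 [527.5 117.7] 1.7 iou 0.977
stone stone_coarse 2 [496.4 363.5] -3.5 iou 0.945
stone stone_coarse 2 [496.1 364.1] -3.7 iou 0.967
stone stone_coarse 2 [497.2 362.5] -2.8 iou 0.936
stone stone_fine 2 [ 611.  -193.5] -23.6 iou 0.927
stone stone_fine 2 [ 610.6 -193.6] -22.9 iou 0.932
stone stone_fine 2 [ 612.3 -193.9] -24.0 iou 0.927
dresser dresser 2 [629.9 285. ] -3.9 iou 0.875
dresser dresser 2 [629.4 285.4] -5.2 iou 0.909
dresser dresser 2 [632.  283.8] -5.2 iou 0.852
caddy caddy 2 [677.6  89.3] -1.1 iou 0.959
caddy caddy 2 [677.  89.] -0.8 iou 0.977
caddy caddy 2 [680.4  86.8] -0.5 iou 0.947
rail rail 2 [ 476.1 -224. ] 96.0 iou 0.755
rail rail 2 [ 474.5 -220.5] 95.5 iou 0.754
rail rail 2 [ 476.8 -223.3] 96.0 iou 0.791
brush brush 2 [514.3 123. ] 95.2 iou 0.464
brush brush 2 [560.4 124.8] 96.1 iou 0.216
brush brush 2 [514.3 123. ] 94.8 iou 0.871
```

View pics/ov_scene.png

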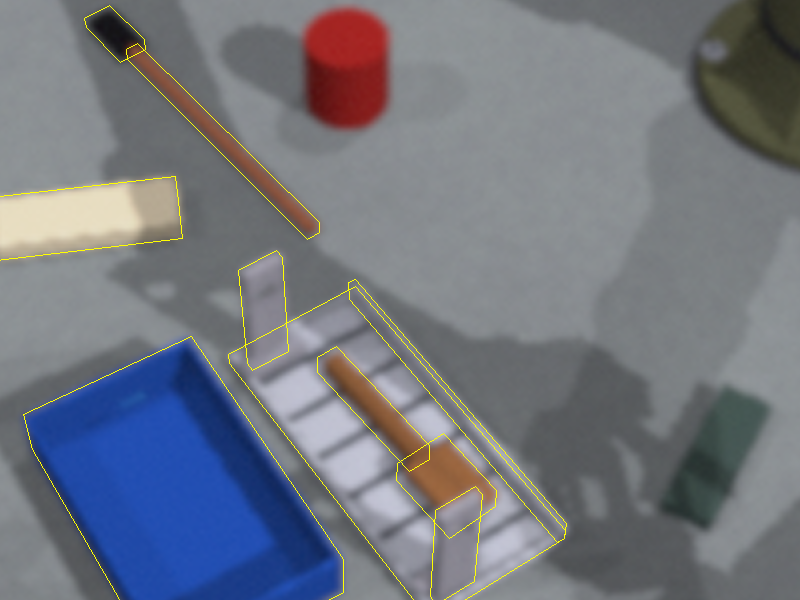

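View pics/ov_top.png

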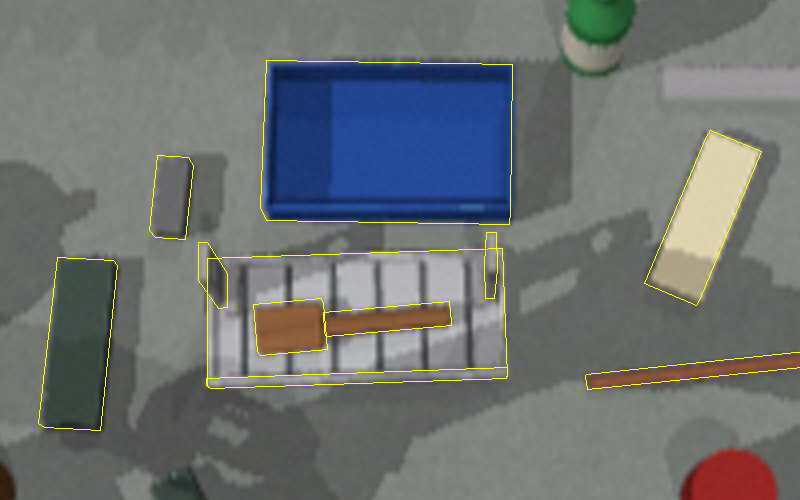

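```bash
cat > brush.py <<'E'
from fit import *
ps=[snap('scene'),snap('top')]
def bm(p):
    i=p['image'].astype(int); h=cv2.cvtColor(p['image'],cv2.COLOR_RGB2HSV).astype(int)
    m=((h[:,:,0]>5)&(h[:,:,0]<20)&(h[:,:,1]>90)&(h[:,:,2]>50)).astype(np.uint8)
    uv=proj(p,[.51,.12,.015])[0]
    n,l,st,c=cv2.connectedComponentsWithStats(m); ok=[k for k in range(1,n) if st[k,4]>30]
    k=min(ok,key=lambda k:np.hypot(*(c[k]-uv))); print(st[k],c[k]); return (l==k).astype(np.float32)
ms=[bm(p) for p in ps]
# scene head is hidden partly by post: use handle + head with the occluding part tolerated
for z in (-6,0,4,8,12,16):
    parts=[P+[0,0,z/1000] for P in SH['brush']]
    q,i=fit(list(zip(ps,ms)),'brush',(.512,.122,1.66),parts); print(z+6,np.round(q[:2]*1000,1),np.degrees(q[2]).round(1),i.round(3))
E
python3 brush.py
```

```text
[282 237  41  37 358] [302.48882682 257.8575419 ]
[229 201  48  12 329] [247.38905775 205.82674772]
0 [512.9 123.8] 95.1 0.666
6 [512.9 124.7] 93.6 0.664
10 [512.3 124.2] 94.8 0.66
14 [512.9 124.3] 94.6 0.654
18 [512.9 122.7] 95.1 0.642
22 [512.7 122. ] 95.3 0.617
```

Call:
apply_moves:
  targets:
    - [[127,-234,-30],[0,0,-0.6]]
    - [[127,-234,-30],[0,0,-0.6]]
    - [[127,-234,-30],[0,0,-0.6]]
    - [[127,-234,-30],[0,0,-0.6]]
    - [[127,-234,-30],[0,0,-0.6]]
    - [[127,-234,-30],[0,0,-0.6]]
    - [[127,-234,-30],[0,0,-0.6]]
  hand: 60
  squeeze: 40

```text
time_s: 3.9
tool_pos: [0.3877, 0.3588, 0.1926]
tool_rot: [180.0, 0.1, 121.8]
force: [0.2, 0.6, 0.3]
grip_width: 0.0604
```

Call:
apply_moves:
  targets:
    - [[127,-234,-63],[0,0,-0.475]]
    - [[127,-234,-63],[0,0,-0.475]]
    - [[127,-234,-63],[0,0,-0.475]]
    - [[127,-234,-63],[0,0,-0.475]]
    - [[127,-234,-63],[0,0,-0.475]]
    - [[127,-234,-63],[0,0,-0.475]]
    - [[127,-234,-63],[0,0,-0.475]]
    - [[127,-234,-63],[0,0,-0.475]]

```text
time_s: 4.7
tool_pos: [0.5123, 0.13, 0.1296]
tool_rot: [-180.0, -0.0, 95.0]
force: [0.1, 0.7, 0.5]
grip_width: 0.0599
```

Call:
apply_moves:
  targets:
    - [[0,-1,-50],[0,0,0]]
    - [[0,-1,-90],[0,0,0]]
    - [[0,-1,-112],[0,0,0]]
    - [[0,-1,-119],[0,0,0]]
    - [[0,-1,-119],[0,0,0]]
    - [[0,-1,-119],[0,0,0]]

```text
time_s: 5.3
tool_pos: [0.5134, 0.129, 0.012]
tool_rot: [179.9, -0.1, 95.1]
force: [0.5, 0.4, -0.1]
grip_width: 0.0599
```

Call:
apply_moves:
  targets:
    - [[0,0,0],[0,0,0]]
    - [[0,0,0],[0,0,0]]
    - [[0,0,0],[0,0,0]]
    - [[0,0,0],[0,0,0]]
    - [[0,0,0],[0,0,0]]
    - [[0,0,0],[0,0,0]]
    - [[0,0,0],[0,0,0]]
  hand: 5

```text
time_s: 6.0
tool_pos: [0.5126, 0.1274, 0.0106]
tool_rot: [180.0, 0.0, 95.0]
force: [-0.3, -1.1, 0.3]
grip_width: 0.018
```

Call:
apply_moves:
  targets:
    - [[0,0,40],[0,0,0]]
    - [[0,0,80],[0,0,0]]
    - [[0,0,110],[0,0,0]]
    - [[0,0,110],[0,0,0]]

```text
time_s: 6.4
tool_pos: [0.5155, 0.1283, 0.1251]
tool_rot: [179.5, -0.2, 95.0]
force: [0.6, 0.6, -0.4]
grip_width: 0.0179
```

Call:
apply_moves:
  targets:
    - [[50,-10,10],[0,0,-0.05]]
    - [[95,-20,10],[0,0,-0.105]]
    - [[136,-30,10],[0,0,-0.105]]
    - [[136,-30,10],[0,0,-0.105]]
    - [[136,-30,-30],[0,0,-0.105]]
    - [[136,-30,-75],[0,0,-0.105]]
    - [[136,-30,-100],[0,0,-0.105]]
    - [[136,-30,-107],[0,0,-0.105]]

```text
time_s: 7.2
tool_pos: [0.6435, 0.0971, 0.0087]
tool_rot: [-179.4, 0.1, 89.0]
force: [-15.2, -1.9, 22.1]
grip_width: 0.0173
```

Call:
apply_moves:
  targets:
    - [[0,0,-1],[0,0,0]]
    - [[0,0,-1],[0,0,0]]

```text
time_s: 7.4
tool_pos: [0.649, 0.0976, 0.0134]
tool_rot: [179.9, -0.0, 89.0]
force: [-0.8, -0.8, 0.3]
grip_width: 0.0174
```

Call:
apply_moves:
  targets:
    - [[0,0,0],[0,0,0]]
    - [[0,0,0],[0,0,0]]
    - [[0,0,0],[0,0,0]]
    - [[0,0,50],[0,0,0]]
    - [[0,0,100],[0,0,0]]
    - [[0,0,120],[0,0,0]]
  hand: 30

```text
time_s: 8.0
tool_pos: [0.6514, 0.0975, 0.1388]
tool_rot: [179.5, -0.1, 88.9]
force: [0.4, -0.3, -0.2]
grip_width: 0.0297
```

Call:
apply_moves:
  targets:
    - [[-2,23,0],[0,0,0.15]]
    - [[-5,46,0],[0,0,0.29]]
    - [[-7,70,0],[0,0,0.43]]
    - [[-10,94,0],[0,0,0.57]]
    - [[-12,117,0],[0,0,0.71]]
    - [[-15,141,0],[0,0,0.85]]
    - [[-17,164,0],[0,0,0.99]]
    - [[-19,187,0],[0,0,1.13]]
  hand: 70

```text
time_s: 8.8
tool_pos: [0.6294, 0.2854, 0.1332]
tool_rot: [180.0, 0.0, 154.0]
force: [0.3, 0.2, -0.1]
grip_width: 0.0694
```

Call:
apply_moves:
  targets:
    - [[0,0,-20],[0,0,0.14]]
    - [[0,0,-40],[0,0,0.28]]
    - [[0,0,-60],[0,0,0.388]]
    - [[0,0,-60],[0,0,0.388]]
    - [[0,0,-60],[0,0,0.388]]

```text
time_s: 9.3
tool_pos: [0.6295, 0.2843, 0.073]
tool_rot: [180.0, 0.0, 175.8]
force: [0.1, -0.3, 1.1]
grip_width: 0.0703
```

```bash
python3 - <<'E'
from fit import *
print(env.get_obs()['tool_pos'],env.get_obs()['tool_rot'],env.get_obs()['qpos'])
ps=[snap('scene'),snap('top')]
locate(ps,'brush','brush',(.648,.093,1.55),[P-[0,0,.002] for P in SH['brush']])
locate(ps[:1],'dresser','dresser',(.63,.285,-.07))
locate(ps,'stone','stone_coarse',(.496,.363,-.06))
locate(ps,'stone','stone_fine',(.611,-.193,-.41))
E
```

```text
[0.62953146 0.28431085 0.07297294] [1.79994933e+02 2.52124763e-04 1.75779566e+02] [-31.23135052  28.86576738   6.37271221  86.47603058  -3.39854733
  64.84417711  61.58039965]
brush brush 2 [648.4  95.5] 87.7 iou 0.774
brush brush 2 [647.2  92.4] 87.5 iou 0.744
brush brush 2 [649.3  96.3] 88.0 iou 0.816
dresser dresser 1 [630.4 284.2] 3.1 iou 0.407
stone stone_coarse 2 [496.5 364.3] -2.8 iou 0.776
stone stone_coarse 2 [495.7 364.3] -3.3 iou 0.93
stone stone_coarse 2 [490.9 364.3] -0.6 iou 0.629
stone stone_fine 2 [ 611.2 -193.2] -22.4 iou 0.927
stone stone_fine 2 [ 609.9 -192.9] -22.4 iou 0.955
stone stone_fine 2 [ 613.7 -194.1] -22.3 iou 0.923
```

Call:
apply_moves:
  targets:
    - [[0,0,-35],[0,0,0]]
    - [[0,0,-60],[0,0,0]]
    - [[0,0,-68],[0,0,0]]
    - [[0,0,-68],[0,0,0]]
    - [[0,0,-68],[0,0,0]]

```text
time_s: 10.25
tool_pos: [0.6303, 0.2848, 0.0058]
tool_rot: [179.9, 0.1, 175.9]
force: [-0.7, -0.1, 0.6]
grip_width: 0.0701
```

Call:
apply_moves:
  targets:
    - [[0,0,0],[0,0,0]]
    - [[0,0,0],[0,0,0]]
    - [[0,0,0],[0,0,0]]
    - [[0,0,0],[0,0,0]]
    - [[0,0,0],[0,0,0]]
    - [[0,0,40],[0,0,0]]
    - [[0,0,80],[0,0,0]]
    - [[0,0,110],[0,0,0]]
  hand: 10

```text
time_s: 11.05
tool_pos: [0.6301, 0.2847, 0.1172]
tool_rot: [179.9, 0.1, 175.9]
force: [-0.1, 0.1, 0.5]
grip_width: 0.015
```

Call:
apply_moves:
  targets:
    - [[8,-26,0],[0,0,-0.14]]
    - [[16,-52,0],[0,0,-0.28]]
    - [[24,-78,0],[0,0,-0.42]]
    - [[32,-104,0],[0,0,-0.56]]
    - [[40,-130,0],[0,0,-0.7]]
    - [[48,-156,0],[0,0,-0.84]]
    - [[56,-182,0],[0,0,-0.98]]
    - [[64,-208,0],[0,0,-1.12]]

```text
time_s: 11.85
tool_pos: [0.6936, 0.0755, 0.1146]
tool_rot: [180.0, -0.0, 111.4]
force: [-0.5, 0.5, -0.5]
grip_width: 0.01
```

Call:
apply_moves:
  targets:
    - [[6,-15,0],[0,0,-0.14]]
    - [[10,-27,0],[0,0,-0.28]]
    - [[10,-27,0],[0,0,-0.42]]
    - [[10,-27,0],[0,0,-0.45]]
    - [[10,-27,0],[0,0,-0.45]]

```text
time_s: 12.35
tool_pos: [0.7033, 0.0501, 0.1144]
tool_rot: [-180.0, -0.0, 86.2]
force: [-0.2, 0.3, -0.5]
grip_width: 0.01
```

```bash
python3 - <<'E'
from fit import *
p=snap('scene'); q=snap('top')
a=cv2.resize(p['image'][190:370,190:430],(800,600),interpolation=cv2.INTER_CUBIC)
b=cv2.resize(q['image'][130:250,150:310],(800,600),interpolation=cv2.INTER_CUBIC)
cv2.imwrite('pics/d1.png',cv2.resize(np.vstack([a,b]),(480,600)) [:,:,::-1])
locate([p,q],'dresser','dresser',(.63,.285,-.07))
E
```

```text
dresser dresser 2 [629.8 284.5] -2.1 iou 0.814
dresser dresser 2 [628.5 285. ] -2.0 iou 0.89
dresser dresser 2 [632.  282.9] 0.7 iou 0.757
```

View pics/d1.png

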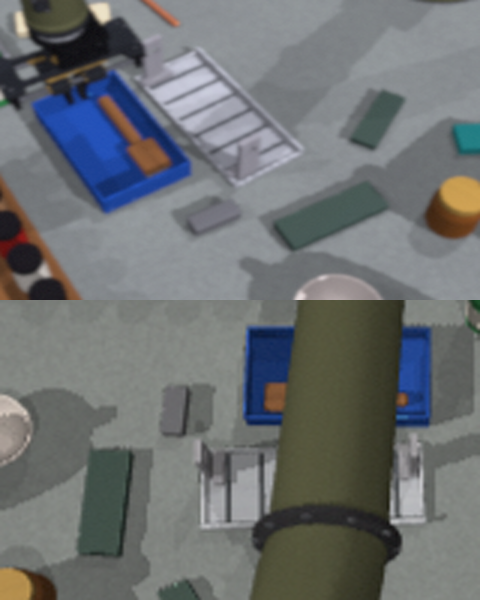

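Call:
apply_moves:
  targets:
    - [[-9,30,-5],[0,0,0.14]]
    - [[-18,60,-10],[0,0,0.28]]
    - [[-27,90,-15],[0,0,0.42]]
    - [[-36,120,-20],[0,0,0.56]]
    - [[-45,150,-25],[0,0,0.7]]
    - [[-54,180,-30],[0,0,0.84]]
    - [[-64,210,-30],[0,0,0.98]]
    - [[-74,235,-30],[0,0,1.12]]
  hand: 60

```text
time_s: 13.35
tool_pos: [0.6284, 0.2868, 0.0844]
tool_rot: [180.0, -0.0, 150.6]
force: [0.1, 0.5, 0.3]
grip_width: 0.0584
```

Call:
apply_moves:
  targets:
    - [[0,0,0],[0,0,0.14]]
    - [[0,0,0],[0,0,0.28]]
    - [[0,0,0],[0,0,0.42]]
    - [[0,0,-30],[0,0,0.46]]
    - [[0,0,-60],[0,0,0.46]]
    - [[0,0,-77],[0,0,0.46]]
    - [[0,0,-79],[0,0,0.46]]
    - [[0,0,-79],[0,0,0.46]]

```text
time_s: 14.15
tool_pos: [0.6296, 0.2845, 0.0058]
tool_rot: [-180.0, 0.0, 176.5]
force: [0.1, 0.1, 1.1]
grip_width: 0.06
```

Call:
apply_moves:
  targets:
    - [[0,0,0],[0,0,0]]
    - [[0,0,0],[0,0,0]]
    - [[0,0,0],[0,0,0]]
    - [[0,0,0],[0,0,0]]
    - [[0,0,0],[0,0,0]]
    - [[0,0,0],[0,0,0]]
    - [[0,0,0],[0,0,0]]
    - [[0,0,0],[0,0,0]]
  hand: 10

```text
time_s: 14.95
tool_pos: [0.6296, 0.2846, 0.006]
tool_rot: [180.0, 0.0, 176.5]
force: [-0.8, -0.4, 3.5]
grip_width: 0.0278
```

Gripped (28 mm). Repeat the transfer.

Call:
apply_moves:
  targets:
    - [[0,0,40],[0,0,0]]
    - [[0,0,80],[0,0,0]]
    - [[0,0,110],[0,0,0]]
    - [[8,-26,110],[0,0,-0.14]]
    - [[16,-52,110],[0,0,-0.28]]
    - [[24,-78,110],[0,0,-0.42]]
    - [[32,-104,110],[0,0,-0.56]]
    - [[40,-130,110],[0,0,-0.7]]

```text
time_s: 15.75
tool_pos: [0.6692, 0.1532, 0.1149]
tool_rot: [-180.0, -0.0, 136.1]
force: [0.3, 0.1, -0.5]
grip_width: 0.028
```

Call:
apply_moves:
  targets:
    - [[8,-26,0],[0,0,-0.14]]
    - [[16,-52,0],[0,0,-0.28]]
    - [[24,-78,0],[0,0,-0.42]]
    - [[34,-104,0],[0,0,-0.56]]
    - [[34,-104,0],[0,0,-0.7]]
    - [[34,-104,0],[0,0,-0.84]]
    - [[34,-104,0],[0,0,-0.88]]
    - [[34,-104,0],[0,0,-0.88]]

```text
time_s: 16.55
tool_pos: [0.703, 0.0504, 0.1148]
tool_rot: [-179.9, 0.0, 86.0]
force: [0.1, 0.2, -0.8]
grip_width: 0.0277
```

Call:
apply_moves:
  targets:
    - [[0,0,-40],[0,0,0]]
    - [[0,0,-80],[0,0,0]]
    - [[0,0,-100],[0,0,0]]
    - [[0,0,-105],[0,0,0]]
    - [[0,0,-105],[0,0,0]]

```text
time_s: 17.05
tool_pos: [0.7027, 0.0505, 0.0099]
tool_rot: [-179.9, 0.0, 86.1]
force: [0.5, -0.5, -1.8]
grip_width: 0.028
```

Call:
apply_moves:
  targets:
    - [[0,0,0],[0,0,0]]
    - [[0,0,0],[0,0,0]]
    - [[0,0,0],[0,0,0]]
    - [[0,0,0],[0,0,0]]
    - [[0,0,45],[0,0,0]]
    - [[0,0,90],[0,0,0]]
    - [[0,0,135],[0,0,0]]
    - [[0,0,150],[0,0,0]]
  hand: 38

```text
time_s: 17.85
tool_pos: [0.7063, 0.0502, 0.1671]
tool_rot: [179.5, -0.1, 86.0]
force: [0.1, 0.1, 0.6]
grip_width: 0.0383
```

Call:
apply_moves:
  targets:
    - [[-45,-15,0],[0,0,0.1]]
    - [[-85,-40,0],[0,0,0.175]]
    - [[-115,-80,0],[0,0,0.175]]
    - [[-140,-120,0],[0,0,0.175]]
    - [[-165,-160,0],[0,0,0.175]]
    - [[-185,-205,0],[0,0,0.175]]
    - [[-200,-250,0],[0,0,0.175]]
    - [[-206,-295,0],[0,0,0.175]]
  hand: 60

```text
time_s: 18.65
tool_pos: [0.4956, -0.2461, 0.1607]
tool_rot: [180.0, -0.1, 96.0]
force: [0.9, 0.5, 0.4]
grip_width: 0.06
```

Call:
apply_moves:
  targets:
    - [[-3,-45,-20],[0,0,0]]
    - [[-6,-90,-50],[0,0,0]]
    - [[-6,-125,-70],[0,0,0]]
    - [[-6,-125,-75],[0,0,0]]
    - [[-6,-125,-75],[0,0,0]]
    - [[-6,-125,-75],[0,0,0]]

```text
time_s: 19.25
tool_pos: [0.4922, -0.3682, 0.0858]
tool_rot: [180.0, -0.1, 96.1]
force: [1.0, -0.0, -0.9]
grip_width: 0.0597
```

```bash
python3 - <<'E'
from fit import *
o=env.get_obs();print(o['tool_pos'],o['tool_rot'],o['qpos'])
p=snap('scene'); q=snap('top')
locate([p,q],'dresser','dresser',(.703,.05,1.5),[P+[0,0,.004] for P in SH['dresser']])
locate([p,q],'rail','rail',(.476,-.224,1.67))
a=cv2.resize(p['image'][130:230,200:333],(400,300),interpolation=cv2.INTER_CUBIC)
b=cv2.resize(q['image'][180:280,300:433],(400,300),interpolation=cv2.INTER_CUBIC)
c=cv2.resize(p['image'][210:310,190:323],(400,300),interpolation=cv2.INTER_CUBIC)
cv2.imwrite('pics/e1.png',np.hstack([np.vstack([a,b]),np.vstack([c,c])])[:,:,::-1])
E
```

```text
[ 0.49217304 -0.36815191  0.08579258] [ 1.79960020e+02 -5.14410094e-02  9.61089195e+01] [  2.95139025  23.27873736  38.91504314  98.71477857 -16.14716409
  63.71308354  52.93023855]
dresser dresser 2 [700.6  47.4] 85.2 iou 0.871
dresser dresser 2 [699.6  48.2] 85.4 iou 0.881
dresser dresser 2 [701.8  47.1] 86.2 iou 0.886
rail rail 1 [ 473.4 -224.2] 95.5 iou 0.783
```

View pics/e1.png

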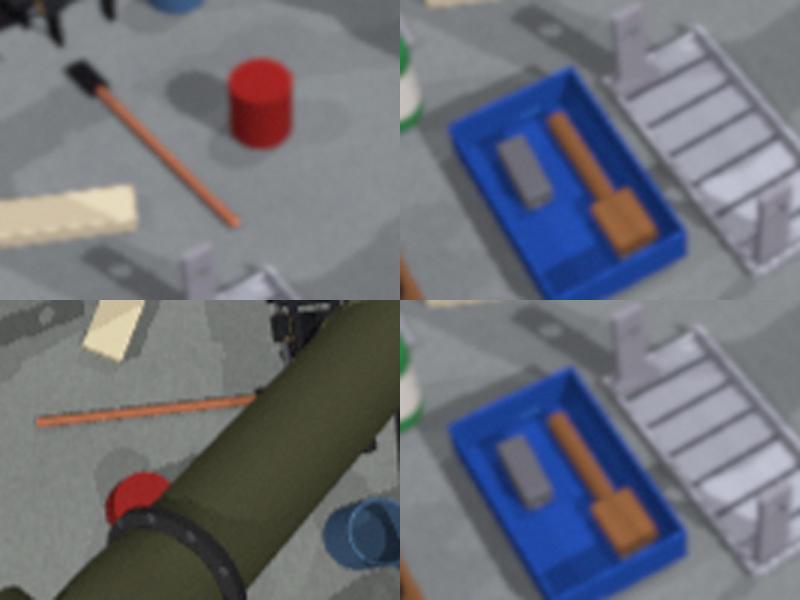

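Call:
apply_moves:
  targets:
    - [[0,0,-40],[0,0,0]]
    - [[0,0,-70],[0,0,0]]
    - [[0,0,-80],[0,0,0]]
    - [[0,0,-82],[0,0,0]]
    - [[0,0,-82],[0,0,0]]
    - [[0,0,-82],[0,0,0]]

```text
time_s: 20.15
tool_pos: [0.4925, -0.3704, 0.0054]
tool_rot: [179.9, 0.1, 96.0]
force: [0.3, -0.8, -0.6]
grip_width: 0.0602
```

Call:
apply_moves:
  targets:
    - [[0,0,0],[0,0,0]]
    - [[0,0,0],[0,0,0]]
    - [[0,0,0],[0,0,0]]
    - [[0,0,0],[0,0,0]]
    - [[0,0,0],[0,0,0]]
    - [[0,0,0],[0,0,0]]
    - [[0,0,0],[0,0,0]]
    - [[0,0,0],[0,0,0]]
  hand: 5
  squeeze: 60

```text
time_s: 20.95
tool_pos: [0.4916, -0.3695, 0.0037]
tool_rot: [180.0, 0.0, 96.0]
force: [0.6, -0.2, 0.3]
grip_width: 0.0251
```

Call:
apply_moves:
  targets:
    - [[0,0,25],[0,0,0]]
    - [[0,0,60],[0,0,0]]
    - [[20,12,80],[0,0,-0.03]]
    - [[50,30,81],[0,0,-0.072]]
    - [[74,44,81],[0,0,-0.072]]
    - [[74,44,81],[0,0,-0.072]]
    - [[74,44,81],[0,0,-0.072]]
    - [[74,44,81],[0,0,-0.072]]

```text
time_s: 21.75
tool_pos: [0.5639, -0.3266, 0.0841]
tool_rot: [-179.9, 0.0, 91.8]
force: [0.3, -0.4, -1.7]
grip_width: 0.0251
```

```bash
cat > railfit.py <<'E'
# 3D line of the bar from colour masks in both views
from fit import *
def barpix(p,box):
    h=cv2.cvtColor(p['image'],cv2.COLOR_RGB2HSV).astype(int)
    m=(((h[:,:,0]<14)|(h[:,:,0]>175))&(h[:,:,1]>75)&(h[:,:,2]>60)); k=np.zeros_like(m); x0,y0,x1,y1=[int(v) for v in box]; k[y0:y1,x0:x1]=1
    n,l,st,c=cv2.connectedComponentsWithStats((m&k).astype(np.uint8)); j=1+np.argmax(st[1:,4]) if n>1 else None
    return (l==j) if j else None
def track(a,b,plot=None):
    """a,b expected 3D points of visible bar start and tip"""
    out=[]
    for n in('scene','top'):
        p=snap(n); uv=proj(p,np.array([a,b])); lo=uv.min(0)-8; hi=uv.max(0)+9
        m=barpix(p,[max(lo[0],0),max(lo[1],0),hi[0],hi[1]])
        if m is None: print(n,'none'); continue
        q=np.argwhere(m)[:,::-1].astype(float); d=(uv[1]-uv[0])/np.hypot(*(uv[1]-uv[0])); nrm=np.array([-d[1],d[0]])
        s=(q-uv[0])@d; e=(q-uv[0])@nrm; L=np.hypot(*(uv[1]-uv[0])); c=np.polyfit(s,e,1)
        print(n,'npx',len(q),'span',s.min().round(1),s.max().round(1),'L',L.round(1),'offset px at start,tip',np.polyval(c,[0,L]).round(2),'px/mm',(L/np.linalg.norm((np.array(b)-a))/1000).round(3),'n',nrm.round(2))
        # sensitivity of offset to world x and z shifts (px per mm)
        for nm,v in(('x',[.001,0,0]),('z',[0,0,.001])): print('   d',nm,((proj(p,np.array([a,b])+v)-uv)@nrm).round(3))
        out.append((p,m))
    return out
E
python3 - <<'E'
from railfit import *
o=env.get_obs();print(o['tool_pos'],o['tool_rot'],o['grip_width'],o['wrist_torque'])
t=o['tool_pos']; a=np.radians(o['tool_rot'][2]); d=np.array([np.cos(a),np.sin(a),0])
t=t+[0,0,.0023]; r=track(t+d*.03,t+d*.284)
p=r[0][0]; 
cv2.imwrite('pics/f1.png',np.hstack([cv2.resize(p['image'][130:280,180:330],(400,400),interpolation=cv2.INTER_CUBIC),cv2.resize(r[1][0]['image'][140:260,270:390],(400,400),interpolation=cv2.INTER_CUBIC)])[:,:,::-1])
E
```

```text
[ 0.56387427 -0.32659539  0.08408994] [-1.79902832e+02  2.86780045e-02  9.18051207e+01] 0.025084429172475317 [-0.22106444  0.04919723 -0.01256666]
scene npx 234 span -3.1 65.3 L 64.4 offset px at start,tip [-0.78  0.01] px/mm 0.254 n [-0.77  0.63]
   d x [0.287 0.316]
   d z [-0.11  -0.121]
top npx 242 span 5.5 74.6 L 75.0 offset px at start,tip [-0.6  -0.58] px/mm 0.295 n [-0.03 -1.  ]
   d x [0.287 0.287]
   d z [0.069 0.069]
```

View pics/f1.png

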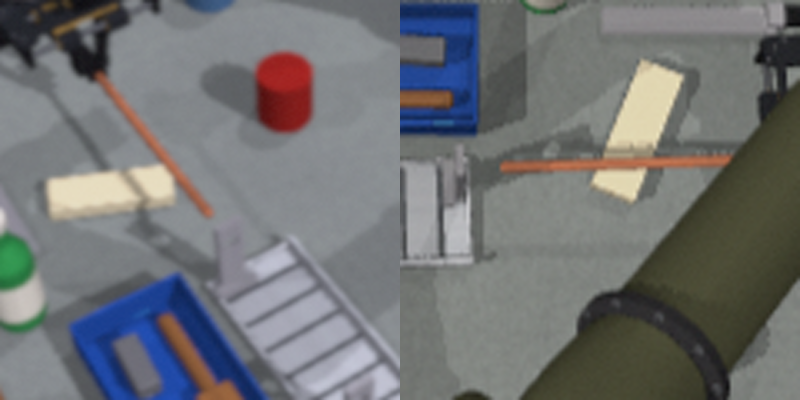

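Call:
apply_moves:
  targets:
    - [[2,0,-1],[0.008,0,0]]
    - [[2,10,-1],[0.008,0,0]]
    - [[1.5,20,-1],[0.008,0,0]]
    - [[1,28,-1],[0.008,0,0]]
    - [[1,34,-1],[0.008,0,0]]
    - [[1,40,-1],[0.008,0,0]]
    - [[0.5,46,-1],[0.008,0,0]]
    - [[0.5,50,-1],[0.008,0,0]]

```text
time_s: 22.65
tool_pos: [0.5659, -0.2749, 0.0836]
tool_rot: [180.0, -0.5, 91.9]
force: [0.1, 0.6, -1.1]
grip_width: 0.0251
```

Call:
apply_moves:
  targets:
    - [[-1.5,20,0],[0,0,0]]
    - [[-2.5,45,0],[0,0,0]]
    - [[-3.5,70,0],[0,0,0]]
    - [[-4.3,95,0],[0,0,0]]
    - [[-5.2,120,0],[0,0,0]]
    - [[-6,145,0],[0,0,0]]
    - [[-7,170,0],[0,0,0]]
    - [[-7.5,188,0],[0,0,0]]

```text
time_s: 23.45
tool_pos: [0.5583, -0.0855, 0.0836]
tool_rot: [180.0, -0.5, 92.0]
force: [0.8, 0.3, -1.4]
grip_width: 0.025
```

```bash
python3 - <<'E'
from railfit import *
o=env.get_obs();print(o['tool_pos'],o['tool_rot'],o['force'],o['wrist_torque'])
t=o['tool_pos']; a=np.radians(91.9); d=np.array([np.cos(a),np.sin(a),0])
t=t+[0,0,.0023]; r=track(t+d*.07,t+d*.284)
cv2.imwrite('pics/f2.png',np.hstack([cv2.resize(r[0][0]['image'][190:310,220:340],(400,400),interpolation=cv2.INTER_CUBIC),cv2.resize(r[1][0]['image'][160:240,210:290],(400,400),interpolation=cv2.INTER_CUBIC)])[:,:,::-1])
E
```

```text
[ 0.5582877  -0.08549777  0.08362519] [179.97863778  -0.49899565  91.96609311] [ 0.76314839  0.28872987 -1.35988075] [-0.27427203 -0.01675237  0.06487782]
scene npx 206 span 5.3 66.6 L 66.7 offset px at start,tip [-0.64 -0.37] px/mm 0.312 n [-0.77  0.63]
   d x [0.319 0.349]
   d z [-0.122 -0.134]
top npx 185 span 5.5 63.6 L 63.1 offset px at start,tip [-0.69 -0.81] px/mm 0.295 n [-0.03 -1.  ]
   d x [0.287 0.287]
   d z [0.069 0.069]
```

View pics/f2.png

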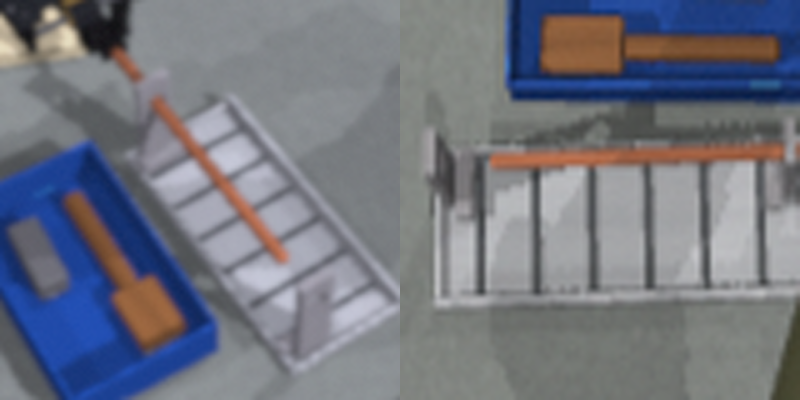

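Call:
apply_moves:
  targets:
    - [[0,6,1],[0,0,0]]
    - [[-0.3,12,1],[0,0,0]]
    - [[-0.6,18,1],[0,0,0]]
    - [[-0.8,24,1],[0,0,0]]
    - [[-1,32,1],[0,0,0]]
    - [[-1.3,40,1],[0,0,0]]
    - [[-1.6,47,1],[0,0,0]]
    - [[-1.8,52,1],[0,0,0]]

```text
time_s: 24.35
tool_pos: [0.5566, -0.0345, 0.0845]
tool_rot: [180.0, -0.5, 91.9]
force: [0.3, 0.6, -1.9]
grip_width: 0.0252
```

Call:
apply_moves:
  targets:
    - [[0,2,0],[0,0,0]]
    - [[0,4,0],[0,0,0]]
    - [[0,5,0],[0,0,0]]

```text
time_s: 24.65
tool_pos: [0.5566, -0.0306, 0.0846]
tool_rot: [180.0, -0.4, 91.9]
force: [0.5, 0.5, -2.1]
grip_width: 0.0253
```

Call:
apply_moves:
  targets:
    - [[0,2,0],[0,0,0]]
    - [[0,4,0],[0,0,0]]
    - [[0,4,0],[0,0,0]]

```text
time_s: 24.95
tool_pos: [0.5566, -0.0274, 0.0846]
tool_rot: [180.0, -0.4, 91.9]
force: [-0.4, -1.7, -1.4]
grip_width: 0.0254
```

Call:
apply_moves:
  targets:
    - [[0,1,0],[0,0,0]]
    - [[0,2,0],[0,0,0]]
    - [[0,2,0],[0,0,0]]

```text
time_s: 25.25
tool_pos: [0.5566, -0.0273, 0.0846]
tool_rot: [180.0, -0.3, 91.8]
force: [-0.2, -6.5, -2.1]
grip_width: 0.0254
```

Call:
apply_moves:
  targets:
    - [[0,1,0],[0,0,0]]
    - [[0,2,0],[0,0,0]]
    - [[0,2,0],[0,0,0]]

```text
time_s: 25.55
tool_pos: [0.5566, -0.0273, 0.0847]
tool_rot: [180.0, -0.1, 91.7]
force: [0.2, -10.2, -1.6]
grip_width: 0.0253
```

Call:
apply_moves:
  targets:
    - [[0,-4,0],[0,0,0]]
    - [[0,-4,0],[0,0,0]]

```text
time_s: 25.75
tool_pos: [0.5566, -0.0274, 0.0846]
tool_rot: [180.0, -0.4, 91.8]
force: [-0.2, -3.1, -0.6]
grip_width: 0.025
```

Call:
apply_moves:
  targets:
    - [[0,0,0],[0,0,0]]
    - [[0,0,0],[0,0,0]]
    - [[0,0,0],[0,0,0]]
    - [[0,0,0],[0,0,0]]
    - [[0,0,0],[0,0,0]]
    - [[0,0,40],[0,0,0]]
    - [[0,0,80],[0,0,0]]
    - [[0,0,110],[0,0,0]]
  hand: 50

```text
time_s: 26.55
tool_pos: [0.5572, -0.0266, 0.197]
tool_rot: [179.9, -0.5, 91.9]
force: [0.4, 0.7, -0.2]
grip_width: 0.0497
```

```bash
python3 - <<'E'
from railfit import *
o=env.get_obs();print(o['tool_pos'],o['qpos'])
d=np.array([-.0332,.9994,0]);c=np.array([.5506,.1186,.082])
r=track(c-d*.11,c+d*.138)
cv2.imwrite('pics/f3.png',np.hstack([cv2.resize(r[0][0]['image'][190:310,220:340],(400,400),interpolation=cv2.INTER_CUBIC),cv2.resize(r[1][0]['image'][150:250,210:310],(400,400),interpolation=cv2.INTER_CUBIC)])[:,:,::-1])
ps=[x[0] for x in r]
locate(ps,'stone','stone_coarse',(.496,.363,-.06))
locate(ps,'stone','stone_fine',(.611,-.193,-.41))
E
```

```text
[ 0.5571934  -0.02656752  0.19697156] [-31.10676897   8.50955794  34.75429694  99.74742022  -5.56396369
  73.2268351    6.83549891]
scene npx 228 span 33.5 55.5 L 80.0 offset px at start,tip [34.91 43.83] px/mm 0.322 n [-0.77  0.63]
   d x [0.322 0.357]
   d z [-0.123 -0.137]
top npx 203 span 3.3 66.5 L 73.0 offset px at start,tip [-0.24 -0.42] px/mm 0.294 n [-0.03 -1.  ]
   d x [0.286 0.286]
   d z [0.068 0.068]
stone stone_coarse 2 [496.4 363.2] -3.1 iou 0.94
stone stone_coarse 2 [495.6 363.2] -2.9 iou 0.94
stone stone_coarse 2 [496.6 363. ] -3.3 iou 0.945
stone stone_fine 2 [ 610.5 -193.5] -22.2 iou 0.928
stone stone_fine 2 [ 610.  -193.7] -23.3 iou 0.929
stone stone_fine 2 [ 611.4 -193.8] -21.7 iou 0.933
```

View pics/f3.png

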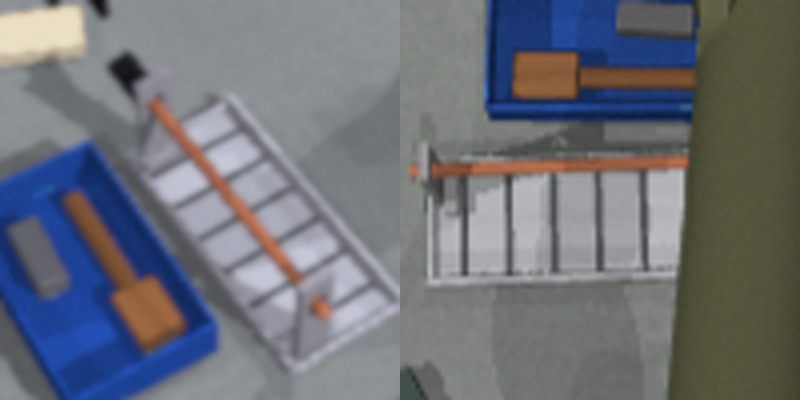

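Call:
apply_moves:
  targets:
    - [[-7,45,0],[0,0,0.14]]
    - [[-15,90,0],[0,0,0.28]]
    - [[-22,138,0],[0,0,0.42]]
    - [[-30,185,0],[0,0,0.56]]
    - [[-38,232,0],[0,0,0.7]]
    - [[-45,279,0],[0,0,0.84]]
    - [[-52,326,0],[0,0,0.98]]
    - [[-59,370,0],[0,0,1.12]]
  hand: 80

```text
time_s: 27.65
tool_pos: [0.496, 0.3452, 0.1926]
tool_rot: [-179.9, -0.6, 156.4]
force: [0.2, -0.0, 0.5]
grip_width: 0.0798
```

Call:
apply_moves:
  targets:
    - [[0,20,-20],[0,0,0.14]]
    - [[0,20,-50],[0,0,0.28]]
    - [[0,20,-80],[0,0,0.36]]
    - [[0,20,-110],[0,0,0.36]]
    - [[0,20,-110],[0,0,0.36]]
    - [[0,20,-110],[0,0,0.36]]

```text
time_s: 28.25
tool_pos: [0.4969, 0.3628, 0.0835]
tool_rot: [-179.9, -0.6, 176.7]
force: [-0.1, -0.1, 0.1]
grip_width: 0.0799
```

Call:
apply_moves:
  targets:
    - [[0,0,-40],[0,0,0]]
    - [[0,0,-70],[0,0,0]]
    - [[0,0,-78],[0,0,0]]
    - [[0,0,-78],[0,0,0]]
    - [[0,0,-78],[0,0,0]]

```text
time_s: 28.75
tool_pos: [0.4991, 0.3645, 0.0089]
tool_rot: [179.8, -0.3, 176.7]
force: [0.1, 0.7, 1.0]
grip_width: 0.0798
```

Call:
apply_moves:
  targets:
    - [[0,0,0],[0,0,0]]
    - [[0,0,0],[0,0,0]]
    - [[0,0,0],[0,0,0]]
    - [[0,0,0],[0,0,0]]
    - [[0,0,0],[0,0,0]]
    - [[0,0,0],[0,0,0]]
    - [[0,0,0],[0,0,0]]
    - [[0,0,0],[0,0,0]]
  hand: 30

```text
time_s: 29.55
tool_pos: [0.4977, 0.3636, 0.0068]
tool_rot: [180.0, -0.4, 176.7]
force: [-1.3, -0.3, 2.8]
grip_width: 0.0492
```

Call:
apply_moves:
  targets:
    - [[0,0,30],[0,0,0]]
    - [[0,0,70],[0,0,0]]
    - [[0,0,120],[0,0,0]]
    - [[0,0,170],[0,0,0]]
    - [[0,0,200],[0,0,0]]
    - [[0,0,200],[0,0,0]]

```text
time_s: 30.15
tool_pos: [0.4999, 0.3649, 0.2116]
tool_rot: [179.6, -0.1, 176.7]
force: [0.9, -0.3, -2.8]
grip_width: 0.0494
```

```bash
python3 - <<'E'
from h import *
o=env.get_obs();print(o['tool_pos'],o['tool_rot'],o['qpos'],o['force'],o['grip_width'])
E
```

```text
[0.49987455 0.3649462  0.21164067] [ 1.79628960e+02 -8.30039666e-02  1.76682574e+02] [-48.50289968  14.71218254  12.17278545  89.40370699  -3.51083169
  76.05077228  50.80185043] [ 0.88574926 -0.29615862 -2.82183181] 0.04937211580787228
```

```bash
cat > tgt.py <<'E'
from h import *
from scipy.spatial.transform import Rotation as R
def goal(c_rack,ang,rc=(.5285,.1178),ryaw=1.9,off=.003):
    """tool pose holding a stone with centre at c_rack (mm), long axis ang deg from level"""
    Rk=R.from_euler('z',ryaw,degrees=True); a=np.radians(ang)
    z=np.array([np.sin(a),0,-np.cos(a)]); x=np.array([-np.cos(a),0,-np.sin(a)]); y=np.cross(z,x)
    M=Rk*R.from_matrix(np.c_[x,y,z]); c=Rk.apply(np.array(c_rack)/1000)+[rc[0],rc[1],0]
    return c+M.apply([0,0,off]),M
def delta(c_rack,ang,cmdp=None,cmdr=None,**k):
    o=env.get_obs(); p=np.array(cmdp if cmdp is not None else o['tool_pos']); M0=R.from_euler('xyz',cmdr if cmdr is not None else o['tool_rot'],degrees=True)
    g,M=goal(c_rack,ang,**k); print('shift mm',((g-p)*1000).round(1),'rotvec',(M*M0.inv()).as_rotvec().round(3), 'goal',g.round(4))
E
python3 - <<'E'
from tgt import *
delta((-8,52,180),20); delta((-8,52,180),54.5); delta((-8,52,100),54.5)
E
```

```text
shift mm [  19.9 -195.4  -34.5] rotvec [-0.011 -0.351  0.089] goal [0.5198 0.1695 0.1772]
shift mm [  21.3 -195.4  -33.4] rotvec [-0.018 -0.953  0.081] goal [0.5212 0.1696 0.1783]
shift mm [  21.3 -195.4 -113.4] rotvec [-0.018 -0.953  0.081] goal [0.5212 0.1696 0.0983]
```

Call:
apply_moves:
  targets:
    - [[3,-28,0],[-0.002,-0.12,0.01]]
    - [[6,-56,0],[-0.005,-0.25,0.02]]
    - [[9,-84,0],[-0.007,-0.38,0.03]]
    - [[12,-112,0],[-0.009,-0.51,0.04]]
    - [[15,-140,0],[-0.012,-0.64,0.055]]
    - [[18,-168,0],[-0.014,-0.76,0.065]]
    - [[21,-195,0],[-0.016,-0.87,0.075]]
    - [[21,-195,0],[-0.018,-0.953,0.081]]

```text
time_s: 30.95
tool_pos: [0.5296, 0.1699, 0.1934]
tool_rot: [-178.6, 52.5, -178.4]
force: [0.1, -0.3, -2.9]
grip_width: 0.0495
```

```bash
python3 - <<'E'
from tgt import *
o=env.get_obs();print(o['tool_pos'],o['tool_rot'],o['qpos'],o['grip_width'],o['wrist_torque'])
delta((-8,52,100),54.5)
E
```

```text
[0.52957633 0.16985218 0.19339061] [-178.60797391   52.49338767 -178.44688271] [-28.40575538 -17.1349572  -11.10004376 139.91223272  67.04217578
  30.43316235  -1.80048866] 0.04948580177100934 [-0.07700349  1.36740861 -0.19802318]
shift mm [ -8.4  -0.3 -95.1] rotvec [ 0.016 -0.035  0.026] goal [0.5212 0.1696 0.0983]
```

Call:
apply_moves:
  targets:
    - [[-3,0,-20],[0.0,0,0]]
    - [[-5,0,-40],[0,0,0]]
    - [[-6,0,-60],[0.01,0,0.01]]
    - [[-6,0,-80],[0.01,-0.02,0.02]]
    - [[-6,0,-90],[0.016,-0.035,0.026]]
    - [[-6,0,-90],[0.016,-0.035,0.026]]

```text
time_s: 31.55
tool_pos: [0.5458, 0.1884, 0.1476]
tool_rot: [-179.3, 55.2, -177.8]
force: [0.9, -0.2, -2.3]
grip_width: 0.0493
```

```bash
python3 - <<'E'
from tgt import *
o=env.get_obs();print(o['tool_pos'],o['tool_rot'],o['qpos'],o['grip_width'],o['wrist_torque'])
delta((-2,52,76),54.5);delta((-2,52,76),52.5)
p=snap('scene');q=snap('top')
cv2.imwrite('pics/g1.png',np.hstack([cv2.resize(p['image'][170:310,220:360],(400,400),interpolation=cv2.INTER_CUBIC),cv2.resize(q['image'][150:250,210:310],(400,400),interpolation=cv2.INTER_CUBIC)])[:,:,::-1])
E
```

```text
[0.54582893 0.18837572 0.14757812] [-179.29437571   55.15370629 -177.82812098] [ 33.16398293 -17.07732689 -68.18306511 140.29534626  88.5151718
  15.78864183 -30.78324742] 0.0492796649518801 [-0.0587232   1.42901374 -0.01146319]
shift mm [-18.6 -18.6 -73.3] rotvec [0.007 0.012 0.005] goal [0.5272 0.1698 0.0743]
shift mm [-18.7 -18.6 -73.4] rotvec [0.006 0.047 0.005] goal [0.5272 0.1698 0.0742]
```

View pics/g1.png

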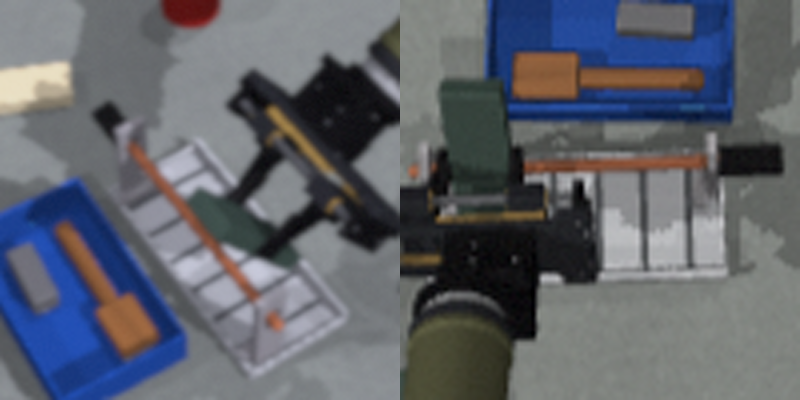

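```bash
cat > kin.py <<'E'
import numpy as np, json, os
from scipy.optimize import least_squares
from scipy.spatial.transform import Rotation as R
S=[([-65.76988882,18.39059068,-4.01538483,83.106681,1.29521281,78.54289887,-3.26070459],[0.2584198,0.5964393,0.22260919],[179.995,.00325,156.577]),
([-31.23135052,28.86576738,6.37271221,86.47603058,-3.39854733,64.84417711,61.58039965],[.62953146,.28431085,.07297294],[179.9949,0,175.7796]),
([2.95139025,23.27873736,38.91504314,98.71477857,-16.14716409,63.71308354,52.93023855],[.49217304,-.36815191,.08579258],[179.96,-.0514,96.1089]),
([-31.10676897,8.50955794,34.75429694,99.74742022,-5.56396369,73.2268351,6.83549891],[.5571934,-.02656752,.19697156],[179.9,-.5,91.9]),
([-48.50289968,14.71218254,12.17278545,89.40370699,-3.51083169,76.05077228,50.80185043],[.49987455,.3649462,.21164067],[179.62896,-.083,176.68257]),
([-28.40575538,-17.1349572,-11.10004376,139.91223272,67.04217578,30.43316235,-1.80048866],[.52957633,.16985218,.19339061],[-178.60797391,52.49338767,-178.44688271]),
([33.16398293,-17.07732689,-68.18306511,140.29534626,88.5151718,15.78864183,-30.78324742],[.54582893,.18837572,.14757812],[-179.29437571,55.15370629,-177.82812098])]
def fk(q,h,sg):
    o1,o7,d1,a1,d3,a3,a4,d5,a5,d7=h; q=np.radians(q); M=R.identity(); p=np.array([0,0,d1])
    def r(M,ax,t): return M*R.from_rotvec(np.array(ax)*t)
    M=r(M,[0,0,1],sg[0]*q[0]+o1); p=p+M.apply([a1,0,0]); M=r(M,[0,1,0],q[1]); M=r(M,[0,0,1],sg[1]*q[2]); p=p+M.apply([a3,0,d3])
    M=r(M,[0,1,0],q[3]); p=p+M.apply([a4,0,0]); M=r(M,[0,0,1],sg[2]*q[4]); p=p+M.apply([0,0,d5]); M=r(M,[0,1,0],q[5]); p=p+M.apply([a5,0,0]); M=r(M,[0,0,1],sg[3]*q[6]+o7); p=p+M.apply([0,0,d7])
    return p,M
def res(h,sg): return np.concatenate([np.r_[(lambda pm:np.r_[(pm[0]-p)*5,(pm[1]*R.from_euler('xyz',e,degrees=True).inv()).as_rotvec()])(fk(q,h,sg))] for q,p,e in S])
LO=np.array([-163.93,-17.29,-79.2,3.27,-89.18,5.43,-154.24]);HI=np.array([163.93,119.83,71.16,140.29,269.18,117.66,154.24])
def calib():
    import itertools; b=None
    for sg in itertools.product((1,-1),repeat=4):
        for o7 in (0,1.57,3.14,-1.57):
            for o1 in (0,3.14):
                r=least_squares(res,[o1,o7,.33,0,.35,0,0,.35,0,.25],args=(sg,),max_nfev=40)
                if b is None or r.cost<b[0]: b=(r.cost,sg,r.x)
    return b
if os.path.exists('kin.json'): SG,H=json.load(open('kin.json'))
def ik(p,M,q0,mar=3,n=1):
    q0=np.array(q0)
    f=lambda q:(lambda pm:np.r_[(pm[0]-p)*10,(pm[1]*M.inv()).as_rotvec()*3,(q-q0)*2e-5])(fk(q,H,SG))
    r=least_squares(f,np.clip(q0,LO+mar+.1,HI-mar-.1),bounds=(LO+mar,HI-mar)); pp,MM=fk(r.x,H,SG); return r.x,np.linalg.norm(pp-p)*1000,np.degrees((MM*M.inv()).magnitude())
E
python3 - <<'E'
import kin,numpy as np,json
c,sg,h=kin.calib(); print(c,sg,h.round(4)); print((kin.res(h,sg).reshape(-1,6)*[200]*1).round(2) if 0 else kin.res(h,sg).reshape(-1,6).round(4))
json.dump([sg,h.tolist()],open('kin.json','w'))
E
python3 - <<'E'
from tgt import *; import kin
rng=np.random.default_rng(0); o=env.get_obs()
for c in [(-8,52,100),(0,52,74),(0,-52,74),(0,52,180)]:
  for ang in (54,48,40,30,10):
    p,M=goal(c,ang); b=None
    for flip in (0,1):
      MM=M*R.from_euler('z',180*flip,degrees=True)
      for k in range(12):
        q0=o['qpos'] if k==0 else rng.uniform(kin.LO+5,kin.HI-5)
        q,e,a=kin.ik(p,MM,q0)
        if b is None or e+a*3<b[0]-.3: b=(e+a*3,e,a,flip,q)
    print(c,ang,'err mm %.1f deg %.1f'%b[1:3],b[3],b[4].round(0))
E
```

```text
0.004028391289252657 (-1, -1, -1, -1) [-4.0000e-02  1.5355e+00  2.6170e-01  1.0000e-03  4.7310e-01 -5.0000e-03
  8.3000e-03  5.1190e-01 -9.6000e-03  3.7910e-01]
[[ 0.0068  0.0234  0.0032 -0.     -0.     -0.0046]
 [ 0.014  -0.001   0.006  -0.     -0.     -0.0046]
 [-0.0263  0.0099 -0.0057 -0.     -0.     -0.0046]
 [-0.027   0.0113 -0.0045 -0.0005 -0.0009 -0.0049]
 [-0.0003  0.0089 -0.0011  0.     -0.0002 -0.0046]
 [-0.0359  0.018   0.0094 -0.028   0.0007 -0.0185]
 [ 0.0348  0.0011 -0.0073 -0.029  -0.0001 -0.0198]]
(-8, 52, 100) 54 err mm 34.6 deg 7.3 0 [ 37.  -4. -76. 137.  82.  28. -22.]
(-8, 52, 100) 48 err mm 21.2 deg 4.7 0 [-107.  -13.   68.  137.   81.   36.  -11.]
(-8, 52, 100) 40 err mm 3.6 deg 0.8 0 [-95. -14.  60. 137.  70.  32.   3.]
(-8, 52, 100) 30 err mm 0.0 deg 0.0 0 [ 14.  -7. -40. 132.  16.  27.  52.]
(-8, 52, 100) 10 err mm 0.0 deg 0.0 0 [ 46.  16. -76. 115.  25.  54.  51.]
(0, 52, 74) 54 err mm 34.1 deg 7.1 0 [ 31.  11. -72. 137.  97.  39. -30.]
(0, 52, 74) 48 err mm 22.2 deg 4.6 0 [ 40.   3. -76. 137.  84.  26. -18.]
(0, 52, 74) 40 err mm 4.3 deg 0.9 0 [-100.   -7. 
[... 228 characters left out ...]
  -59.  137.   48.    8. -151.]
(0, -52, 74) 48 err mm 38.8 deg 8.3 0 [-86. -10.  68. 137.  72.  19.  13.]
(0, -52, 74) 40 err mm 18.1 deg 4.0 0 [-85. -14.  68. 137.  61.  22.  26.]
(0, -52, 74) 30 err mm 0.0 deg 0.0 0 [ 16.  -6. -27. 135.   3.  20.  77.]
(0, -52, 74) 10 err mm 0.0 deg 0.0 0 [ 59.  17. -76. 118.  25.  50.  62.]
(0, 52, 180) 54 err mm 19.2 deg 4.3 0 [-60. -14.  21. 137.  74.  34.  -4.]
(0, 52, 180) 48 err mm 8.5 deg 1.4 0 [-36. -14.   1. 137.  59.  27.  10.]
(0, 52, 180) 40 err mm 2.1 deg 0.2 0 [-31. -14.  -0. 133.  37.  30.  34.]
(0, 52, 180) 30 err mm 0.0 deg 0.0 0 [  4. -12. -28. 126.   8.  37.  62.]
(0, 52, 180) 10 err mm 0.0 deg 0.0 0 [ 51.   4. -76. 109.   9.  61.  64.]
```

```bash
cat >> tgt.py <<'E'
def rv(rpy,cmdr=None):
    o=env.get_obs(); return (R.from_euler('xyz',rpy,degrees=True)*R.from_euler('xyz',cmdr or o['tool_rot'],degrees=True).inv()).as_rotvec()
def tilt(yaw,t,extra=None):
    """tool down at yaw (long axis dir yaw-180), tipped by t deg: + = fingers point ahead/up"""
    y=np.radians(yaw-180); ax=np.array([np.sin(y),-np.cos(y),0]); return R.from_rotvec(ax*np.radians(t))*R.from_euler('xyz',[180,0,yaw],degrees=True)
E
python3 - <<'E'
from tgt import *; import kin
print(rv([180,0,176.7]).round(3))
rng=np.random.default_rng(0)
S=[[-48,14,12,89,-3,76,51],[-28,10,0,100,0,70,60],[0,20,20,100,0,60,60]]
for nm,p,M in [('pick c',[.498,.364,.008],tilt(176.7,-30)),('pick f',[.612,-.193,.008],tilt(157.5,-30)),('lift c',[.498,.364,.2],tilt(176.7,-30)),('lift f',[.612,-.193,.2],tilt(157.5,-30)),('place52',[.5285,.17,.074],tilt(181.9,24)),('place-52',[.531,.066,.074],tilt(181.9,24)),('pre52',[.5285,.17,.15],tilt(181.9,24)),('pre-52',[.531,.066,.15],tilt(181.9,24))]:
    for s in S:
        q,e,a=kin.ik(np.array(p),M,s); print(nm,'%.1f %.1f'%(e,a),q.round(0))
E
```

```text
[ 0.025  0.961 -0.08 ]
pick c 0.0 0.0 [-33.  44.   5.  76. -18.  87.  64.]
pick c 0.0 0.0 [-26.  44.  -5.  76. -12.  86.  60.]
pick c 0.0 0.0 [-26.  44.  -5.  76. -12.  86.  60.]
pick f 0.0 0.0 [  8.  51.  15.  65. -12.  95.  91.]
pick f 0.0 0.0 [13. 51.  6. 65. -6. 95. 87.]
pick f 0.0 0.0 [12. 51.  8. 65. -7. 95. 88.]
lift c 0.0 0.0 [-34.  35.   7.  68. -18. 104.  60.]
lift c 0.0 0.0 [-26.  35.  -5.  68. -13. 103.  56.]
lift c 0.0 0.0 [-27.  35.  -4.  68. -13. 103.  56.]
lift f 0.0 0.0 [  8.  43.  17.  56. -11. 112.  90.]
lift f 0.0 0.0 [ 13.  43.   7.  56.  -6. 112.  86.]
lift f 0.0 0.0 [ 11.  43.  10.  56.  -7. 112.  87.]
place52 0.0 0.0 [-43.   0.  17. 127.  17.  31.  54.]
place52 0.0 0.0 [-27.   0.   1. 127.  17.  31.  54.]
place52 0.0 0.0 [-23.   0.  -3. 127.  17.  31.  54.]
place-52 0.0 0.0 [-36.  -3.  25. 130.   9.  29.  74.]
place-52 0.0 0.0 [-20.  -3.   9. 130.   7.  29.  75.]
place-52 0.0 0.0 [-16.  -3.   5. 130.   7.  29.  76.]
pre52 0.0 0.0 [-42.  -6.  16. 123.  16.  42.  56.]
pre52 0.0 0.0 [-26.  -6.   0. 123.  13.  41.  58.]
pre52 0.0 0.0 [-21.  -6.  -4. 123.  12.  41.  59.]
pre-52 0.0 0.0 [-37. -10.  24. 126.  12.  40.  72.]
pre-52 0.0 0.0 [-21. -10.   9. 126.   7.  40.  76.]
pre-52 0.0 0.0 [-16. -10.   5. 126.   6.  40.  77.]
```

Call:
apply_moves:
  targets:
    - [[0,0,25],[0.002,0.1,-0.01]]
    - [[0,0,50],[0.005,0.2,-0.02]]
    - [[0,0,65],[0.008,0.32,-0.03]]
    - [[-6,20,65],[0.012,0.45,-0.04]]
    - [[-12,50,65],[0.015,0.58,-0.05]]
    - [[-20,80,65],[0.018,0.7,-0.06]]
    - [[-28,110,65],[0.021,0.82,-0.07]]
    - [[-36,140,65],[0.025,0.96,-0.08]]

```text
time_s: 32.45
tool_pos: [0.5077, 0.3301, 0.2136]
tool_rot: [-180.0, 12.7, 177.7]
force: [-0.4, 0.1, -3.2]
grip_width: 0.0493
```

Call:
apply_moves:
  targets:
    - [[-6,18,0],[0,0,0]]
    - [[-12,36,0],[0,0,0]]
    - [[-12,36,0],[0,0,0]]
    - [[-12,36,0],[0,0,0]]

```text
time_s: 32.85
tool_pos: [0.4968, 0.3641, 0.2124]
tool_rot: [-179.9, 13.1, 177.7]
force: [0.3, -1.3, -2.8]
grip_width: 0.0495
```

```bash
python3 - <<'E'
from tgt import *
o=env.get_obs();print(o['tool_pos'],o['tool_rot'],o['qpos'].round(1),o['grip_width'])
print(rv([180,0,176.7]).round(3))
E
```

```text
[0.49675364 0.36405927 0.21239909] [-179.88887192   13.08251498  177.65693809] [ -7.7  10.7 -41.   97.5  18.5  67.   33.8] 0.04945153419070494
[ 0.013  0.228 -0.016]
```

Call:
apply_moves:
  targets:
    - [[0,0,-40],[0.006,0.12,-0.008]]
    - [[0,0,-80],[0.013,0.228,-0.016]]
    - [[0,0,-120],[0.013,0.228,-0.016]]
    - [[0,0,-160],[0.013,0.228,-0.016]]
    - [[0,0,-190],[0.013,0.228,-0.016]]
    - [[0,0,-202],[0.013,0.228,-0.016]]
    - [[0,0,-204],[0.013,0.228,-0.016]]
    - [[0,0,-204],[0.013,0.228,-0.016]]

```text
time_s: 33.65
tool_pos: [0.4995, 0.3641, 0.012]
tool_rot: [179.9, 0.4, 176.5]
force: [0.4, 0.1, -2.5]
grip_width: 0.0495
```

Call:
apply_moves:
  targets:
    - [[0,0,0],[0,0,0]]
    - [[0,0,0],[0,0,0]]
    - [[0,0,0],[0,0,0]]
    - [[0,0,0],[0,0,0]]
    - [[0,0,0],[0,0,0]]
    - [[0,0,0],[0,0,0]]
  hand: 80

```text
time_s: 34.25
tool_pos: [0.499, 0.3641, 0.0113]
tool_rot: [179.9, 0.3, 176.5]
force: [-0.0, 1.0, 1.5]
grip_width: 0.0791
```

Call:
apply_moves:
  targets:
    - [[0,0,40],[0,0,0]]
    - [[0,0,90],[0,0,0]]
    - [[0,0,90],[0.03,0.14,0]]
    - [[0,0,90],[0.03,0.28,0]]
    - [[0,0,90],[0.03,0.42,0]]
    - [[0,0,90],[0.03,0.53,0]]
    - [[0,0,90],[0.03,0.53,0]]

```text
time_s: 34.95
tool_pos: [0.501, 0.3615, 0.096]
tool_rot: [-179.7, -30.5, 176.0]
force: [0.2, -0.4, -0.7]
grip_width: 0.0803
```

```bash
python3 - <<'E'
from fit import *
from tgt import *
o=env.get_obs();print(o['tool_pos'],o['tool_rot'],o['qpos'].round(1),o['grip_width'])
ps=[snap('scene'),snap('top')]
locate(ps,'stone','stone_coarse',(.497,.364,-.06))
a=locate(ps,'stone','stone_fine',(.611,-.193,-.41))
M=tilt(177,-31); print((M*R.from_euler('xyz',o['tool_rot'],degrees=True).inv()).as_rotvec().round(3))
E
```

```text
[0.50104156 0.36154693 0.09597011] [-179.73277758  -30.46018166  176.00730459] [ -5.8  45.4 -38.5  71.9   5.7  93.2  44.8] 0.08031559479890683
stone stone_coarse 2 [497.1 365.4] -3.5 iou 0.584
stone stone_coarse 2 [497.8 364.7] -2.6 iou 0.375
stone stone_coarse 2 [495.1 365.8] -3.2 iou 0.8
stone stone_fine 2 [ 610.8 -193.6] -21.8 iou 0.933
stone stone_fine 2 [ 610.  -192.7] -22.4 iou 0.934
stone stone_fine 2 [ 612.3 -194.6] -22.0 iou 0.946
[0.005 0.009 0.015]
```

Call:
apply_moves:
  targets:
    - [[-4,2.5,-40],[0.005,0.009,0.015]]
    - [[-4,2.5,-75],[0.005,0.009,0.015]]
    - [[-4,2.5,-86],[0.005,0.009,0.015]]
    - [[-4,2.5,-88],[0.005,0.009,0.015]]
    - [[-4,2.5,-88],[0.005,0.009,0.015]]
    - [[-4,2.5,-88],[0.005,0.009,0.015]]

```text
time_s: 35.85
tool_pos: [0.4958, 0.3675, 0.0154]
tool_rot: [179.6, -30.5, 177.5]
force: [-0.0, 0.3, 1.0]
grip_width: 0.0797
```

Call:
apply_moves:
  targets:
    - [[0,0,0],[0,0,0]]
    - [[0,0,0],[0,0,0]]
    - [[0,0,0],[0,0,0]]
    - [[0,0,0],[0,0,0]]
    - [[0,0,0],[0,0,0]]
    - [[0,0,0],[0,0,0]]
    - [[0,0,0],[0,0,0]]
    - [[0,0,0],[0,0,0]]
  hand: 30

```text
time_s: 36.65
tool_pos: [0.4949, 0.3662, 0.0131]
tool_rot: [179.8, -30.7, 177.4]
force: [-0.2, -1.3, 1.6]
grip_width: 0.0486
```

```bash
python3 - <<'E'
from tgt import *
o=env.get_obs();print(o['tool_pos'],o['tool_rot'],o['qpos'].round(1),o['grip_width'],o['force'])
E
```

```text
[0.49486515 0.36624255 0.0131452 ] [179.77970569 -30.67221269 177.41029356] [ -6.6  50.  -37.3  74.8   7.8  86.5  46.4] 0.04860563711376272 [-0.20846497 -1.33881762  1.55092565]
```

Call:
apply_moves:
  targets:
    - [[0,0,0],[0,0,0]]
    - [[0,0,0],[0,0,0]]
    - [[0,0,-3],[0,0,0]]
    - [[2,0,-6],[0,0,0]]
    - [[2,0,-6],[0,0,0]]
    - [[2,0,-6],[0,0,0]]
  hand: 65

```text
time_s: 37.25
tool_pos: [0.4968, 0.3665, 0.0068]
tool_rot: [179.7, -30.7, 177.4]
force: [0.5, -0.1, 0.9]
grip_width: 0.065
```

Call:
apply_moves:
  targets:
    - [[0,0,0],[0,0,0]]
    - [[0,0,0],[0,0,0]]
    - [[0,0,0],[0,0,0]]
    - [[0,0,0],[0,0,0]]
    - [[0,0,0],[0,0,0]]
    - [[0,0,0],[0,0,0]]
    - [[0,0,0],[0,0,0]]
    - [[0,0,0],[0,0,0]]
  hand: 30

```text
time_s: 38.05
tool_pos: [0.4969, 0.3665, 0.0072]
tool_rot: [179.7, -30.7, 177.4]
force: [0.3, -0.1, 1.5]
grip_width: 0.0493
```

Call:
apply_moves:
  targets:
    - [[0,0,30],[0,0,0]]
    - [[0,0,70],[0,0,0]]
    - [[0,0,110],[0,0,0]]
    - [[0,0,150],[0,0,0]]
    - [[0,0,190],[0,0,0]]
    - [[0,0,190],[0,0,0]]

```text
time_s: 38.65
tool_pos: [0.4984, 0.3687, 0.203]
tool_rot: [179.3, -30.2, 177.6]
force: [-0.9, 0.2, -1.9]
grip_width: 0.0494
```

```bash
python3 - <<'E'
from tgt import *
o=env.get_obs();print(o['tool_pos'],o['tool_rot'],o['qpos'].round(1),o['grip_width'],o['force'])
M=tilt(181.9,24)
print((M*R.from_euler('xyz',[179.8,-30.7,177.4],degrees=True).inv()).as_rotvec().round(3))
E
```

```text
[0.498393   0.36872834 0.20295389] [179.32363814 -30.2312468  177.62535869] [ -6.3  41.  -40.4  66.    3.4 102.3  43.7] 0.04941832865741228 [-0.89570099  0.20154201 -1.90516529]
[-0.009 -0.955  0.073]
```

Call:
apply_moves:
  targets:
    - [[3,-28,0],[-0.001,-0.12,0.01]]
    - [[6,-56,0],[-0.002,-0.25,0.02]]
    - [[9,-84,0],[-0.003,-0.38,0.03]]
    - [[12,-112,0],[-0.005,-0.51,0.04]]
    - [[15,-140,0],[-0.006,-0.64,0.055]]
    - [[18,-168,0],[-0.007,-0.76,0.065]]
    - [[22,-197,-10],[-0.008,-0.88,0.07]]
    - [[22,-197,-20],[-0.009,-0.955,0.073]]

```text
time_s: 39.45
tool_pos: [0.5173, 0.1635, 0.1749]
tool_rot: [-179.8, 24.1, -178.3]
force: [-0.3, 0.5, -3.3]
grip_width: 0.0495
```

Call:
apply_moves:
  targets:
    - [[0,0,-10],[0,0,0]]
    - [[0,0,-20],[0,0,0]]
    - [[0,0,-20],[0,0,0]]
    - [[0,0,-20],[0,0,0]]

```text
time_s: 39.85
tool_pos: [0.5195, 0.1707, 0.157]
tool_rot: [179.8, 24.0, -178.0]
force: [-0.0, 0.2, -3.4]
grip_width: 0.0495
```

```bash
python3 - <<'E'
from fit import *
from tgt import *
o=env.get_obs();print(o['tool_pos'],o['tool_rot'],o['qpos'].round(1),o['grip_width'],o['force'])
M=tilt(181.9,24)
print((M*R.from_euler('xyz',o['tool_rot'],degrees=True).inv()).as_rotvec().round(3))
p=snap('scene');q=snap('top')
cv2.imwrite('pics/g2.png',np.hstack([cv2.resize(p['image'][170:310,220:360],(400,400),interpolation=cv2.INTER_CUBIC),cv2.resize(q['image'][150:250,210:310],(400,400),interpolation=cv2.INTER_CUBIC)])[:,:,::-1])
E
```

```text
[0.51949068 0.17069471 0.15696739] [ 179.84253031   23.95607988 -178.03325814] [ 16.8  -7.8 -41.2 121.4   5.8  42.4  63.4] 0.04952897857058206 [-0.0162789   0.18239691 -3.35412275]
[-0.002 -0.001 -0.002]
```

View pics/g2.png

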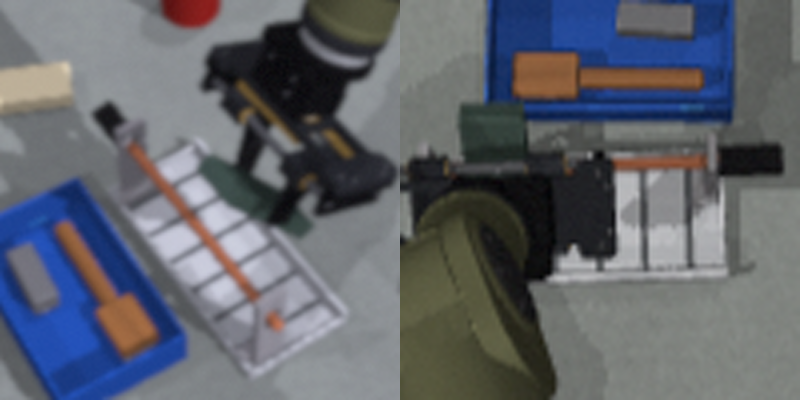

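Call:
apply_moves:
  targets:
    - [[4,0,-20],[0,0,0]]
    - [[7,0,-40],[0,0,0]]
    - [[7,0,-58],[0,0,0]]
    - [[7,0,-70],[0,0,0]]
    - [[7,0,-77],[0,0,0]]
    - [[7,0,-80],[0,0,0]]
    - [[7,0,-82],[0,0,0]]
    - [[7,0,-82],[0,0,0]]

```text
time_s: 40.75
tool_pos: [0.5263, 0.1697, 0.0756]
tool_rot: [179.9, 24.1, -178.1]
force: [-0.2, 0.8, -2.0]
grip_width: 0.0494
```

Call:
apply_moves:
  targets:
    - [[0,0,-1],[0,0,0]]
    - [[0,0,-2],[0,0,0]]
    - [[0,0,-2],[0,0,0]]
    - [[0,0,-2],[0,0,0]]

```text
time_s: 41.15
tool_pos: [0.5259, 0.1696, 0.0733]
tool_rot: [180.0, 24.1, -178.1]
force: [-0.5, 0.1, -1.6]
grip_width: 0.0493
```

Call:
apply_moves:
  targets:
    - [[0,0,-1],[0,0,0]]
    - [[0,0,-2],[0,0,0]]
    - [[0,0,-2],[0,0,0]]
    - [[0,0,-2],[0,0,0]]

```text
time_s: 41.55
tool_pos: [0.5258, 0.1696, 0.071]
tool_rot: [179.9, 24.0, -178.0]
force: [0.3, -0.3, -2.7]
grip_width: 0.0498
```

Call:
apply_moves:
  targets:
    - [[0,0,-1],[0,0,0]]
    - [[0,0,-2],[0,0,0]]
    - [[0,0,-2],[0,0,0]]

```text
time_s: 41.85
tool_pos: [0.5257, 0.1695, 0.0689]
tool_rot: [180.0, 24.0, -178.1]
force: [-0.4, 0.4, -1.8]
grip_width: 0.0491
```

Call:
apply_moves:
  targets:
    - [[0,0,-1],[0,0,0]]
    - [[0,0,-2],[0,0,0]]
    - [[0,0,-2],[0,0,0]]

```text
time_s: 42.15
tool_pos: [0.5265, 0.1697, 0.0679]
tool_rot: [180.0, 24.1, -178.0]
force: [-1.4, -0.6, 2.7]
grip_width: 0.0494
```

Call:
apply_moves:
  targets:
    - [[0,0,-1],[0,0,0]]
    - [[0,0,-2],[0,0,0]]
    - [[0,0,-2],[0,0,0]]

```text
time_s: 42.45
tool_pos: [0.5269, 0.1698, 0.0676]
tool_rot: [-179.9, 24.2, -178.0]
force: [-14.6, -3.6, 23.2]
grip_width: 0.0495
```

```bash
python3 - <<'E'
from fit import *
p=snap('scene');q=snap('top')
cv2.imwrite('pics/g3.png',np.hstack([cv2.resize(p['image'][190:300,230:340],(500,500),interpolation=cv2.INTER_CUBIC),cv2.resize(q['image'][170:230,210:270],(300,300),interpolation=cv2.INTER_CUBIC).repeat(1,0)[:300]if 0 else cv2.resize(q['image'][160:240,205:253],(300,500),interpolation=cv2.INTER_CUBIC)])[:,:,::-1])
E
```

```text
(no output)
```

View pics/g3.png

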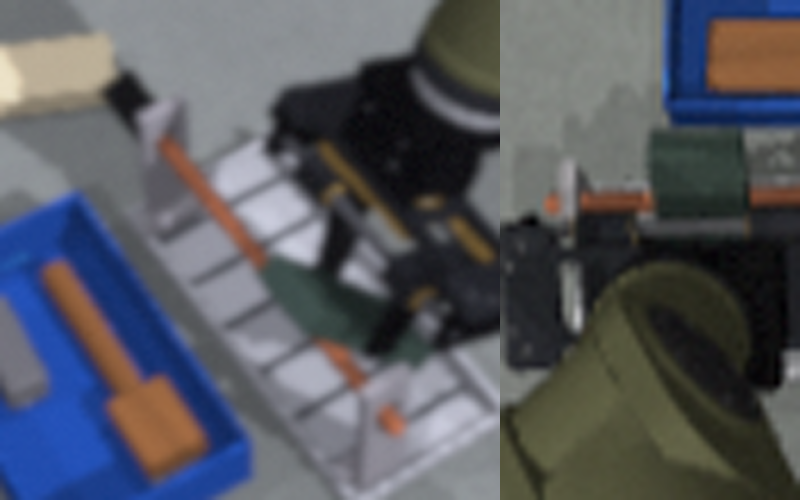

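Call:
apply_moves:
  targets:
    - [[0,0,1],[0,0,0]]
    - [[0,0,1.5],[0,0,0]]
    - [[0,0,1.5],[0,0,0]]

```text
time_s: 42.85
tool_pos: [0.5267, 0.1698, 0.0678]
tool_rot: [180.0, 24.2, -178.0]
force: [-4.9, -1.8, 7.7]
grip_width: 0.0493
```

Call:
apply_moves:
  targets:
    - [[0,0,0],[0,0,0]]
    - [[0,0,0],[0,0,0]]
    - [[0,0,0],[0,0,0]]
    - [[0,0,0],[0,0,0]]
  hand: 64

```text
time_s: 43.25
tool_pos: [0.5259, 0.1696, 0.0665]
tool_rot: [179.9, 24.0, -178.1]
force: [0.3, 0.4, -0.5]
grip_width: 0.0631
```

Call:
apply_moves:
  targets:
    - [[-6,0,13],[0,0,0]]
    - [[-14,0,31],[0,0,0]]
    - [[-24,0,55],[0,0,0]]
    - [[-35,0,80],[0,0,0]]
    - [[-45,0,110],[0,0,0]]
    - [[-45,0,140],[0,0,0]]
    - [[-45,0,140],[0,0,0]]

```text
time_s: 43.95
tool_pos: [0.4835, 0.1708, 0.2119]
tool_rot: [179.9, 24.6, -178.1]
force: [0.1, -0.2, 1.3]
grip_width: 0.0639
```

```bash
cat >> fit.py <<'E'
def rackstone(ps,name,y0,rc=(.5266,.1178),ryaw=1.9):
    """fit leaning stone: params edge x (mm), y (mm), lean angle from level"""
    from scipy.spatial.transform import Rotation as R
    Rk=R.from_euler('z',ryaw,degrees=True); B=box(-75,75,-25,25,-10,10); pm=[]
    def pts(q):
        a=np.radians(q[2]); u=np.array([np.cos(a),0,np.sin(a)]); n=np.array([-np.sin(a),0,np.cos(a)]); v=np.array([0,1,0.])
        t=np.radians(q[3]); v2=v*np.cos(t)-u*np.sin(t); u2=u*np.cos(t)+v*np.sin(t)
        c=np.array([q[0],q[1],6])/1000+.075*u+.01*n; return Rk.apply(c+B@np.array([u2,v2,n]))+[rc[0],rc[1],0],c,u2
    for p in ps:
        m=best(p,name,proj(p,pts([-38,y0,55,0])[0].mean(0))[0],.1)
        if m is not None: pm.append((p,m))
    def f(q):
        L=0
        for p,m in pm:
            s=np.zeros((420*S,560*S),np.uint8);h=cv2.convexHull((proj(p,pts(q)[0])*S+S/2).astype(np.float32)); cv2.fillConvexPoly(s,np.round(h*16).astype(np.int32),1,shift=4)
            s=cv2.resize(s.astype(np.float32),(560,420),interpolation=cv2.INTER_AREA); L+=1-np.minimum(s,m).sum()/np.maximum(s,m).sum()
        return L/max(1,len(pm))
    sx=np.array([[-38,y0,55,0],[-30,y0,55,0],[-38,y0+8,55,0],[-38,y0,47,0],[-38,y0,55,6]],float)
    r=minimize(f,sx[0],method='Nelder-Mead',options=dict(initial_simplex=sx,maxiter=250)); _,c,u=pts(r.x)
    print(name,len(pm),'edge x,y,lean,twist',r.x.round(1),'centre',(c*1000).round(1),'from upright rad',np.arccos(u[2]).round(3),'iou',round(1-r.fun,3))
E
python3 - <<'E'
from fit import *
from tgt import *
o=env.get_obs();print(o['tool_pos'],o['tool_rot'],o['qpos'].round(1),o['grip_width'],o['force'])
p=snap('scene');q=snap('top')
rackstone([p,q],'stone_coarse',52)
rackstone([p],'stone_coarse',52)
locate([p,q],'stone','stone_fine',(.611,-.193,-.41))
cv2.imwrite('pics/g4.png',np.hstack([cv2.resize(p['image'][190:300,230:340],(500,500),interpolation=cv2.INTER_CUBIC),cv2.resize(q['image'][160:240,205:253],(300,500),interpolation=cv2.INTER_CUBIC)])[:,:,::-1])
E
```

```text
[0.48348256 0.17079358 0.21190766] [ 179.8572384    24.56587904 -178.05855279] [ 12.3 -17.  -35.7 121.4  -1.1  49.6  68.3] 0.06388019257121004 [ 0.05885099 -0.15729397  1.33857216]
stone_coarse 2 edge x,y,lean,twist [-37.   52.2  54.2  -0.4] centre [-1.2 52.2 72.7] from upright rad 0.625 iou 0.687
stone_coarse 1 edge x,y,lean,twist [-37.3  52.9  54.4   0.2] centre [-1.7 52.9 72.8] from upright rad 0.622 iou 0.95
stone stone_fine 2 [ 594.  -153.8] -22.0 iou 0.916
stone stone_fine 2 [ 593.5 -154. ] -22.4 iou 0.923
stone stone_fine 2 [ 596.  -154.6] -21.6 iou 0.914
```

View pics/g4.png

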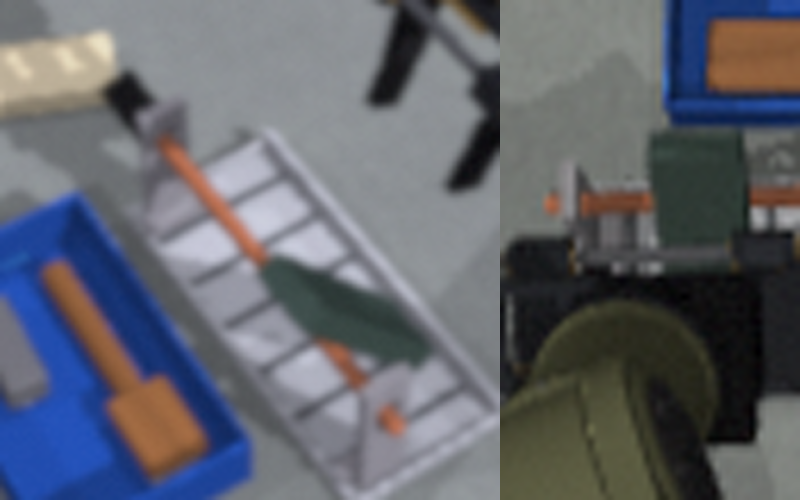

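```bash
python3 - <<'E'
from tgt import *
M0=R.from_euler('xyz',[179.9,24.3,-178.1],degrees=True);A=tilt(172,-4);B=tilt(158,-31)
print((A*M0.inv()).as_rotvec().round(3),(B*A.inv()).as_rotvec().round(3))
E
```

```text
[ 0.025  0.494 -0.17 ] [ 0.122  0.456 -0.24 ]
```

Call:
apply_moves:
  targets:
    - [[8,-20,5],[0.003,0.06,-0.02]]
    - [[16,-40,5],[0.006,0.12,-0.04]]
    - [[24,-60,5],[0.01,0.19,-0.065]]
    - [[32,-80,5],[0.013,0.26,-0.09]]
    - [[40,-100,5],[0.016,0.32,-0.11]]
    - [[46,-120,5],[0.019,0.38,-0.13]]
    - [[52,-140,5],[0.022,0.44,-0.15]]
    - [[58,-160,5],[0.025,0.494,-0.17]]
  hand: 80

```text
time_s: 45.1
tool_pos: [0.539, 0.0085, 0.2105]
tool_rot: [-180.0, -4.5, 171.9]
force: [-0.0, -0.9, -1.0]
grip_width: 0.0801
```

Call:
apply_moves:
  targets:
    - [[9,-27,0],[0.02,0.08,-0.04]]
    - [[18,-54,0],[0.04,0.16,-0.08]]
    - [[27,-81,0],[0.06,0.24,-0.12]]
    - [[36,-108,0],[0.08,0.31,-0.16]]
    - [[45,-135,0],[0.1,0.38,-0.2]]
    - [[54,-164,-30],[0.122,0.456,-0.24]]
    - [[54,-164,-70],[0.122,0.456,-0.24]]
    - [[54,-164,-90],[0.122,0.456,-0.24]]

```text
time_s: 45.9
tool_pos: [0.591, -0.1561, 0.1143]
tool_rot: [-179.9, -31.7, 157.8]
force: [-0.3, 0.8, -0.2]
grip_width: 0.0803
```

```bash
python3 - <<'E'
from fit import *
from tgt import *
p=snap('scene');q=snap('top')
o=env.get_obs();print(o['tool_pos'],o['tool_rot'],o['qpos'].round(1),o['grip_width'])
locate([p,q],'stone','stone_fine',(.594,-.154,-.38))
M=tilt(158,-31); print((M*R.from_euler('xyz',o['tool_rot'],degrees=True).inv()).as_rotvec().round(3))
E
```

```text
[ 0.59042771 -0.15435341  0.11601086] [-179.93177641  -31.78001578  157.93727405] [ 24.1  43.8 -16.7  65.5   4.6 103.3  76.5] 0.0798701623277034
stone stone_fine 2 [ 594.9 -154.9] -22.0 iou 0.91
stone stone_fine 2 [ 594.4 -154.3] -22.1 iou 0.922
stone stone_fine 2 [ 594.  -154.6] -21.7 iou 0.9
[-0.004 -0.013  0.   ]
```

Call:
apply_moves:
  targets:
    - [[4,0,-40],[-0.004,-0.013,0]]
    - [[4,0,-75],[-0.004,-0.013,0]]
    - [[4,0,-98],[-0.004,-0.013,0]]
    - [[4,0,-105],[-0.004,-0.013,0]]
    - [[4,0,-105],[-0.004,-0.013,0]]
    - [[4,0,-105],[-0.004,-0.013,0]]

```text
time_s: 46.7
tool_pos: [0.5983, -0.1546, 0.019]
tool_rot: [179.9, -30.3, 158.1]
force: [-0.0, 0.2, 0.5]
grip_width: 0.0798
```

Call:
apply_moves:
  targets:
    - [[-3,0,-5],[0,0,0]]
    - [[-3,0,-9],[0,0,0]]
    - [[-3,0,-10],[0,0,0]]
    - [[-3,0,-10],[0,0,0]]

```text
time_s: 47.1
tool_pos: [0.5937, -0.1544, 0.0065]
tool_rot: [179.9, -30.5, 158.0]
force: [0.1, 0.6, -0.5]
grip_width: 0.0798
```

Call:
apply_moves:
  targets:
    - [[0,0,0],[0,0,0]]
    - [[0,0,0],[0,0,0]]
    - [[0,0,0],[0,0,0]]
    - [[0,0,0],[0,0,0]]
    - [[0,0,0],[0,0,0]]
    - [[0,0,0],[0,0,0]]
    - [[0,0,0],[0,0,0]]
    - [[0,0,0],[0,0,0]]
  hand: 30

```text
time_s: 47.9
tool_pos: [0.5941, -0.154, 0.0066]
tool_rot: [179.9, -30.5, 158.1]
force: [1.1, 1.0, 0.4]
grip_width: 0.0493
```

Call:
apply_moves:
  targets:
    - [[0,0,30],[0,0,0]]
    - [[0,0,70],[0,0,0]]
    - [[0,0,110],[0,0,0]]
    - [[0,0,150],[0,0,0]]
    - [[0,0,190],[0,0,0]]
    - [[0,0,200],[0,0,0]]
    - [[0,0,200],[0,0,0]]

```text
time_s: 48.6
tool_pos: [0.5947, -0.155, 0.2072]
tool_rot: [180.0, -30.3, 158.0]
force: [-0.7, -0.2, -4.7]
grip_width: 0.0492
```

```bash
python3 - <<'E'
from tgt import *
o=env.get_obs();print(o['tool_pos'],o['tool_rot'],o['qpos'].round(1),o['grip_width'],o['force'])
M0=R.from_euler('xyz',[179.9,-30.5,158],degrees=True);A=tilt(172,0);B=tilt(181.9,24)
print((A*M0.inv()).as_rotvec().round(3),(B*A.inv()).as_rotvec().round(3))
E
```

```text
[ 0.59467421 -0.15496934  0.20720369] [179.95598938 -30.25319774 158.00915182] [ 23.9  39.9 -17.   60.5   3.9 110.4  76.2] 0.04919073360493537 [-0.69635241 -0.17980559 -4.72799248]
[-0.14  -0.515  0.239] [-0.022 -0.419  0.17 ]
```

Call:
apply_moves:
  targets:
    - [[-4,14,5],[-0.018,-0.065,0.03]]
    - [[-8,28,10],[-0.035,-0.13,0.06]]
    - [[-12,42,15],[-0.053,-0.195,0.09]]
    - [[-16,56,20],[-0.07,-0.26,0.12]]
    - [[-21,70,20],[-0.088,-0.325,0.15]]
    - [[-25,84,20],[-0.105,-0.39,0.18]]
    - [[-30,97,20],[-0.123,-0.455,0.21]]
    - [[-34,110,20],[-0.14,-0.515,0.239]]

```text
time_s: 49.4
tool_pos: [0.5575, -0.0441, 0.2229]
tool_rot: [-179.9, -0.2, 172.1]
force: [0.6, 0.2, -4.3]
grip_width: 0.0496
```

Call:
apply_moves:
  targets:
    - [[-6,18,0],[-0.004,-0.07,0.028]]
    - [[-12,37,0],[-0.007,-0.14,0.057]]
    - [[-18,55,0],[-0.011,-0.21,0.085]]
    - [[-25,74,0],[-0.015,-0.28,0.113]]
    - [[-32,92,-10],[-0.018,-0.35,0.142]]
    - [[-37,110,-25],[-0.022,-0.419,0.17]]
    - [[-37,110,-50],[-0.022,-0.419,0.17]]
    - [[-37,110,-68],[-0.022,-0.419,0.17]]

```text
time_s: 50.2
tool_pos: [0.5184, 0.065, 0.1529]
tool_rot: [-179.9, 23.6, -178.0]
force: [-1.0, -0.5, -4.6]
grip_width: 0.0496
```

```bash
python3 - <<'E'
from tgt import *
p=snap('scene');q=snap('top')
o=env.get_obs();print(o['tool_pos'],o['tool_rot'],o['qpos'].round(1),o['grip_width'],o['force'])
M=tilt(181.9,24)
print((M*R.from_euler('xyz',o['tool_rot'],degrees=True).inv()).as_rotvec().round(3))
cv2.imwrite('pics/g5.png',np.hstack([cv2.resize(p['image'][180:310,220:350],(400,400),interpolation=cv2.INTER_CUBIC),cv2.resize(q['image'][150:250,210:310],(400,400),interpolation=cv2.INTER_CUBIC)])[:,:,::-1])
E
```

```text
[0.51739489 0.06451409 0.15141745] [-179.91930676   23.29789432 -178.09236853] [ 20.7 -11.3 -30.5 125.2  -3.4  41.5  83.5] 0.049066499065456376 [-0.37868093  0.37334718 -3.42246034]
[ 0.002 -0.012  0.   ]
```

View pics/g5.png

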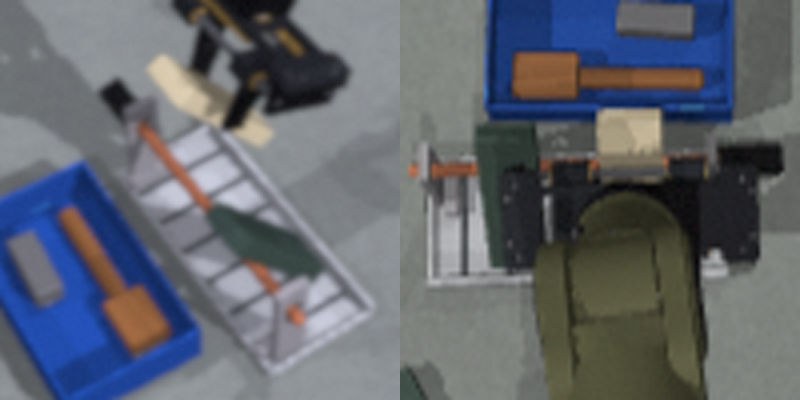

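Call:
apply_moves:
  targets:
    - [[5,1,-15],[0.002,-0.012,0]]
    - [[10,1,-30],[0.002,-0.012,0]]
    - [[12,1,-48],[0.002,-0.012,0]]
    - [[12,1,-62],[0.002,-0.012,0]]
    - [[12,1,-70],[0.002,-0.012,0]]
    - [[12,1,-74],[0.002,-0.012,0]]
    - [[12,1,-75],[0.002,-0.012,0]]
    - [[12,1,-75],[0.002,-0.012,0]]

```text
time_s: 51.1
tool_pos: [0.5352, 0.0666, 0.084]
tool_rot: [180.0, 24.8, -178.1]
force: [0.2, 0.3, -3.5]
grip_width: 0.0491
```

Call:
apply_moves:
  targets:
    - [[-3,0,-2],[0,0.01,0]]
    - [[-5,0,-4],[0,0.012,0]]
    - [[-5,0,-7],[0,0.012,0]]
    - [[-5,0,-9],[0,0.012,0]]
    - [[-5,0,-9],[0,0.012,0]]

```text
time_s: 51.6
tool_pos: [0.5296, 0.0665, 0.0742]
tool_rot: [179.9, 24.0, -178.1]
force: [-0.5, 0.2, -4.0]
grip_width: 0.0496
```

Call:
apply_moves:
  targets:
    - [[0,0,-1],[0,0,0]]
    - [[0,0,-2],[0,0,0]]
    - [[0,0,-2],[0,0,0]]

```text
time_s: 51.9
tool_pos: [0.5298, 0.0666, 0.0724]
tool_rot: [179.9, 24.0, -178.1]
force: [0.3, 0.1, -3.3]
grip_width: 0.0493
```

Call:
apply_moves:
  targets:
    - [[0,0,-1],[0,0,0]]
    - [[0,0,-2],[0,0,0]]
    - [[0,0,-2],[0,0,0]]

```text
time_s: 52.2
tool_pos: [0.5297, 0.0665, 0.0704]
tool_rot: [179.9, 24.0, -178.1]
force: [-0.5, 0.6, -4.2]
grip_width: 0.0495
```

Call:
apply_moves:
  targets:
    - [[0,0,-1],[0,0,0]]
    - [[0,0,-2],[0,0,0]]
    - [[0,0,-2],[0,0,0]]

```text
time_s: 52.5
tool_pos: [0.5298, 0.0666, 0.0684]
tool_rot: [179.9, 24.0, -178.1]
force: [0.5, -0.2, -3.9]
grip_width: 0.0495
```

Call:
apply_moves:
  targets:
    - [[0,0,-1],[0,0,0]]
    - [[0,0,-1],[0,0,0]]

```text
time_s: 52.7
tool_pos: [0.5302, 0.0666, 0.068]
tool_rot: [179.9, 24.1, -178.1]
force: [-0.6, -0.8, -1.4]
grip_width: 0.0495
```

Call:
apply_moves:
  targets:
    - [[0,0,-1],[0,0,0]]
    - [[0,0,-1],[0,0,0]]

```text
time_s: 52.9
tool_pos: [0.5306, 0.0666, 0.0677]
tool_rot: [180.0, 24.1, -178.1]
force: [-4.7, -0.9, 5.4]
grip_width: 0.0499
```

Call:
apply_moves:
  targets:
    - [[0,0,0],[0,0,0]]
    - [[0,0,0],[0,0,0]]
    - [[0,0,0],[0,0,0]]
    - [[0,0,0],[0,0,0]]
    - [[0,0,0],[0,0,0]]
  hand: 64

```text
time_s: 53.4
tool_pos: [0.53, 0.0666, 0.0666]
tool_rot: [179.9, 24.1, -178.1]
force: [-0.6, -0.3, -0.1]
grip_width: 0.0637
```

Call:
apply_moves:
  targets:
    - [[-6,0,13],[0,0,0]]
    - [[-14,0,31],[0,0,0]]
    - [[-24,0,55],[0,0,0]]
    - [[-35,0,80],[0,0,0]]
    - [[-40,0,110],[0,0.08,0]]
    - [[-40,0,140],[0,0.2,0]]
    - [[-40,0,140],[0,0.3,0]]

```text
time_s: 54.1
tool_pos: [0.4931, 0.0666, 0.2125]
tool_rot: [179.4, 7.3, -178.3]
force: [0.9, 0.9, -0.3]
grip_width: 0.0635
```

Call:
apply_moves:
  targets:
    - [[0,-40,10],[0,0.1,0]]
    - [[0,-80,10],[0,0.1,0]]
    - [[0,-120,10],[0,0.1,0]]
    - [[0,-160,10],[0,0.1,0]]
    - [[0,-200,10],[0,0.1,0]]
    - [[0,-240,10],[0,0.1,0]]
    - [[0,-240,10],[0,0.1,0]]

```text
time_s: 54.8
tool_pos: [0.4886, -0.1805, 0.216]
tool_rot: [179.3, 1.1, -178.9]
force: [-0.6, -0.1, -0.1]
grip_width: 0.064
```

```bash
python3 - <<'E'
from fit import *
o=env.get_obs();print(o['time_s'],o['tool_pos'],o['force'],o['grip_width'])
p=snap('scene');q=snap('top')
for n,y in(('stone_coarse',52),('stone_fine',-52)): rackstone([p,q],n,y); rackstone([p],n,y)
locate([p,q],'brush','brush',(.648,.093,1.55),[P-[0,0,.002] for P in SH['brush']])
locate([p,q],'dresser','dresser',(.703,.05,1.5),[P+[0,0,.004] for P in SH['dresser']])
cv2.imwrite('pics/g6.png',np.hstack([cv2.resize(p['image'][190:320,210:340],(400,400),interpolation=cv2.INTER_CUBIC),cv2.resize(q['image'][140:240,210:310],(400,400),interpolation=cv2.INTER_CUBIC)])[:,:,::-1])
E
```

```text
54.8 [ 0.48860245 -0.18052455  0.21599877] [-0.62849204 -0.07782951 -0.06557001] 0.06402466880978784
stone_coarse 2 edge x,y,lean,twist [-36.1  51.3  54.9   0.9] centre [-1.2 51.3 73.1] from upright rad 0.613 iou 0.912
stone_coarse 1 edge x,y,lean,twist [-36.2  51.1  55.1   1.5] centre [-1.5 51.1 73.2] from upright rad 0.61 iou 0.91
stone_fine 2 edge x,y,lean,twist [-37.2 -51.5  54.4   0.6] centre [ -1.6 -51.5  72.8] from upright rad 0.622 iou 0.92
stone_fine 1 edge x,y,lean,twist [-37.9 -51.5  54.2   1.7] centre [ -2.1 -51.5  72.7] from upright rad 0.626 iou 0.939
brush brush 2 [647.   94.1] 89.7 iou 0.836
brush brush 2 [646.5  92.8] 88.9 iou 0.861
brush brush 2 [648.5  94. ] 90.2 iou 0.833
dresser dresser 2 [699.6  48.2] 85.4 iou 0.77
dresser dresser 2 [698.9  48.6] 85.5 iou 0.846
dresser dresser 2 [701.1  45.8] 88.2 iou 0.701
```

View pics/g6.png

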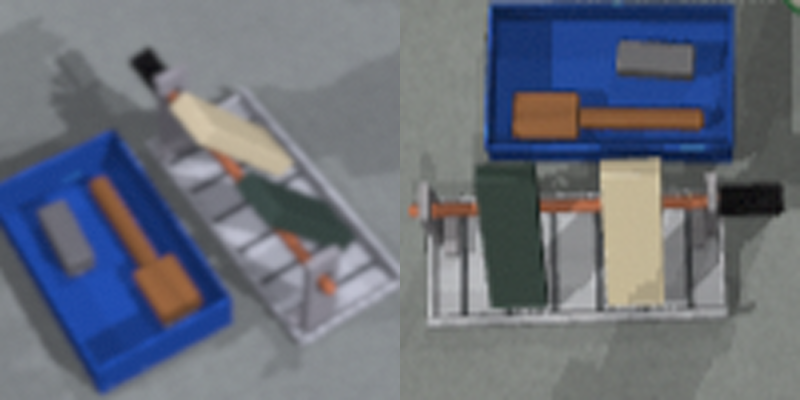

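```bash
python3 - <<'E'
from fit import *
for n in('scene','top'):
    p=snap(n); print(n,[(round(r['conf'],2),r['rect']) for r in env.regions_of(p,'stone_medium')])
    h=cv2.cvtColor(p['image'],cv2.COLOR_RGB2HSV); m=(((h[:,:,0]<8)|(h[:,:,0]>172))&(h[:,:,1]>100)&(h[:,:,2]>50)).astype(np.uint8)
    k,l,s,c=cv2.connectedComponentsWithStats(m); print([(s[i].tolist()) for i in range(1,k) if s[i,4]>80])
E
```

```text
scene []
[[276, 150, 21, 30, 547], [186, 326, 19, 20, 143]]
top []
[[229, 105, 13, 11, 96]]
```

```bash
python3 -c "
from cell import env
print(env.sign_off())"
```

```text
the job is handed in; nothing more can be done
None
```

I finished the job and handed it in at about 55 s of the 210 s allowed. The sign-off gives no verdict.

**What I did**
- I put the brush and the dressing stone side by side in the caddy. The first grasp of the dressing stone missed because I lifted before the fingers had closed. The second held.
- I pushed the rail in from the right through both eyelets until its handle pressed the post with about 10 N.
- I stood the coarse and fine whetstones in the tray. No brick-red stone was found in either camera, so I took it as absent.
- The arm could not reach the leaning pose with a square grip on the coarse stone, so I laid it back down and took it again with the gripper tilted. I gripped the fine stone the same way.
- The fine stone had been knocked about 40 mm while I placed the coarse one, so I measured its position again before picking it up.

**Last checks, from both cameras**

| Stone | Middle in rack frame (x, y, z), mm | Lean from upright, rad |
|---|---|---|
| Coarse | -1, 51, 73 | 0.61 |
| Fine | -2, -52, 73 | 0.62 |

- The stones stand about 50 mm apart, and both appear to rest on the rail. I did not measure that contact force.
- The handle is at the post and the tip shows through the left eyelet.
- The brush and the dressing stone both lie inside the caddy.
- I did not measure the bystanders again at the end. No move touched any of them that I noticed.

The camera and robot positions differed by about 2 mm in x, and I allowed for that when placing things.

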